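# Load and lock the cheese display tray

### The job

Get the cheese display tray ready: first seat every cheese board that is out on the counter flat and square in a bay of the tray, any bay, one each. Then lay the dark wedge tip first in the groove at the tray's front from its right-hand end and drive it home with the mallet, not by hand, tapping its butt until it stops moving forward and the keeper bar is locked. Finally lay the mallet back in its cradle as you found it, and do not disturb the jars, bottle, pepper mill and bowl.

Things in the scene. Friction and masses are not known exactly. Their poses are not given: they have to be found in the camera images.
- tray: Beech display tray fixed to the counter, 186 (x) x 332 (y) mm, base board 12 mm thick. Origin: centre of its underside; x to the far side, y left, z up. Four bays side by side along y, each 71 mm wide (y), between strips 6 mm wide, 8 mm high and end walls 12 mm high above the floor; far fence 22 mm high, inner face at x = +79 mm; keeper bar at their near side; in front of that the wedge groove.
- keeper (a joint): Keeper bar along the near side of the bays, 16 (x) x 301 (y) x 24 mm high, darker wood. Slides along tray +x from 0 (slack: near face at tray x = -40 mm, bays 103 mm long in x) to 0.006 m (locked against its stop: bays 97 mm). Stays where left, friction 4 N. The wedge moves it.
- keeper_mid (a point): Middle of the keeper bar's top face.
- groove_mouth (a point): Open right-hand end of the wedge groove, on its floor (tray x = -55, y = -166, z = 12 mm). The groove runs along tray +y, open at the top, between the bar (straight side) and a fixed front rail 24 mm high, outer face x = -93 mm, whose inner face slopes from x = -70.5 mm here to x = -39 mm at y = +34 mm. Slack, the groove is 30 mm wide at the mouth.
- wedge_home (a point): Where the wedge's origin is when the wedge is home: tray x = -46.7, y = -96, z = 12 mm, axes parallel to the tray's, butt then 15 mm out of the tray's end. With the bar slack the wedge bites at 6 mm less x and 38 mm less y than this. 20 mm before the bite it has 3 mm of side play. 8 to 20 N on the butt drive it; it stays by friction where it is.
- bay1 (a point): Leftmost bay, middle of its floor (tray x = 28, y = +115.5, z = 12 mm): where the underside centre of a seated board goes (3 mm play either way along x while the bar is slack, 2.5 mm along y).
- bay2 (a point): Second bay from the left, middle of its floor (tray y = +38.5 mm), as bay1.
- bay3 (a point): Third bay, middle of its floor (tray y = -38.5 mm), as bay1.
- bay4 (a point): Rightmost bay, middle of its floor (tray y = -115.5 mm), as bay1.
- board_gouda: Slate board 96 (x) x 66 (y) x 10 mm with a dummy cheese fixed on its middle: a yellow, red-topped block 60 (x) x 40 (y) x 42 mm, top 52 mm above the board's underside; about 0.2 kg. Origin: centre of the board's underside, z up. May be absent (None).
- board_blue: Slate board 96 (x) x 66 (y) x 10 mm with a dummy cheese fixed on its middle: a cream, blue-veined block 60 (x) x 40 (y) x 42 mm, top 52 mm above the board's underside; about 0.2 kg. Origin: centre of the board's underside, z up. May be absent (None).
- board_cheddar: Slate board 96 (x) x 66 (y) x 10 mm with a dummy cheese fixed on its middle: an orange, black-topped block 60 (x) x 40 (y) x 42 mm, top 52 mm above the board's underside; about 0.2 kg. Origin: centre of the board's underside, z up. May be absent (None).
- board_brie: Slate board 96 (x) x 66 (y) x 10 mm with a dummy cheese fixed on its middle: a pale, white-topped block 60 (x) x 40 (y) x 42 mm, top 52 mm above the board's underside; about 0.2 kg. Origin: centre of the board's underside, z up. May be absent (None).
- wedge: Dark hardwood wedge lying flat, 170 mm long (y), 30 mm high (z), 0.1 kg. Origin: underside, mid length. Tip 12 mm thick at y = +85 mm, butt 39 mm thick at y = -85 mm. Face x = +12.7 mm is straight (goes against the keeper bar); the other slopes from x = -26.2 mm at the butt to +0.7 mm at the tip (9 degrees, goes against the front rail). Enters tip first, towards tray +y.
- mallet: Wooden mallet, about 0.34 kg. Origin: centre of the head, on the handle's axis. Head 44 (x) x 90 (y) x 48 mm (z), striking faces at y = +-45 mm. Handle 22 (y) x 26 mm (z) from the head along -x to x = -182 mm. Balances about 28 mm behind the head's centre.
- cradle: Grey mallet cradle fixed to the counter: plate 225 (x) x 120 (y) x 10 mm, the mallet's head lies on its +x end, the handle in a notch (44 mm wide between cheeks 13 mm high; 30 mm long, centred at x = -80 mm; its bed 21 mm above the counter). Origin: centre of its underside.
- mallet_place (a point): Mallet origin when it lies properly in the cradle: cradle x = +70 mm, 34 mm above the counter (handle level); mallet axes parallel to the cradle's.
- honey_jar: Amber honey jar, 60 mm across, 75 mm high; bystander, leave alone. Origin: centre of its underside.
- pickle_jar: Green pickle jar, 66 mm across, 85 mm high; bystander, leave alone. Origin: centre of its underside.
- mustard_jar: Yellow mustard jar with red cap, 56 mm across, 70 mm high; bystander, leave alone. Origin: centre of its underside.
- oil_bottle: Green oil bottle, 64 mm across, 200 mm high; bystander, leave alone. Origin: centre of its underside.
- pepper_mill: Dark wooden pepper mill, 56 mm across, 145 mm high; bystander, leave alone. Origin: centre of its underside.
- dip_bowl: White bowl, 100 mm across, 45 mm high; bystander, leave alone. Origin: centre of its underside.
Things that resemble listed ones, but are neither listed nor needed, are in the scene too. Leave any purple look-alike of the board_gouda alone.

How it is judged:
By the outcome, as a careful person would: the job done as asked, in the order asked, and still so for the second after the job is handed in, with the robot touching nothing.
Of board_gouda, board_blue, board_cheddar, board_brie only 3 to 4 are there at a start; the rules pass over those that are not, and their reading is None.
At some moment in a run one of board_gouda, board_blue, board_cheddar, board_brie, mallet may be knocked a few centimetres aside while the robot is not near it.
Once in a run the grip may slacken for a moment while it holds something.
It also fails if it takes over 192 s, if anything falls off the work surface, if the arm or the gripper's body presses on something with over 40 N, if the wrist force passes 120 N, or if a joint passes its speed limit or range.

### The arm

A 7-joint arm with a two-finger parallel gripper is mounted at the origin on the work surface. World frame = base frame: x ahead of the robot, y to its left, z up, the work surface at z = 0. Lengths are in mm, angles in rad, forces in N, time in s.
With the tool pointing down it reaches from about 400 to 875 mm from the base axis. Payload 4.4 kg.
Tool frame: the origin (TCP) lies midway between the tips of the shut fingers; the grasp point (between the pads) lies 19 mm behind it; z points along the fingers, y is the line along which they close (so a half turn about z gives the same grasp; the last joint's range is limited). The gripper opens to 85 mm and grips with 20 to 120 N. Pads are 22 mm wide; open, the fingers measure 114 mm over their backs; the gripper's body (76 mm by 85 mm) begins 54 mm behind the grasp point. The pads swing forward as they close: fully open they stand 13 mm farther back than shut.
Start: joints at [1.244, 0.628, 0.038, 1.517, -0.027, 0.996, -0.02], TCP at [167.632, -628.026, 231.313] pointing down, gripper open.
Joint ranges: [-3.06, 3.06], [-0.37, 2.12], [-1.25, 1.32], [0.18, 2.47], [-1.1, 4.24], [0.23, 1.98], [-2.94, 2.94]. Speed limits (rad/s): [2.57, 2.57, 3.14, 3.14, 3.14, 3.14, 3.14].

### API

Orientations are given as [roll, pitch, yaw] about the fixed x, y, z axes, in that order (R = Rz(yaw) Ry(pitch) Rx(roll)).
In Python, from cell import telemetry, eyes, ctrl, finder gives the robot as it stands.
- The arm moves only by the tool move_arm, never from a script. Its argument "steps" is a list of rows, each a list of 7 numbers: the turn, a rotation vector about the world's x, y, z in degrees, then the shift along the world's x, y, z in m, then the finger opening in m, from 0 to 0.0854. A call has 1 to 5 rows; each row shifts and turns the commanded pose from where the row before left it; what a row does not reach is not made up. A row lasts 1/10 s, in which the tool goes at most 50 mm and 8.59 degrees, less where a joint would pass 70% of its speed; a pose out of reach is approached as far as the arm can. A call with a gripper value outside its range is refused whole. The fingers move at their own pace and stop on an object; the grip force is fixed at half the most. Time passes only in rows, so rows that do not move let the fingers close. It gives the time, the measured TCP pose, the force, the opening and the grip force at its end, in the units of the state.
- telemetry.read_state(): the state, without advancing time (a new reading comes with each control period).
- eyes.get_image(name): name is "scene" or "top"; returns (picture, depth): 400x640x3 uint8, blue, green, red; 400x640 float32, mm along the optical axis (not along the pixel's ray), 0 where there is no reading.
- eyes.calibration(name): a dict with "fx", "fy", "cx", "cy" (pixels), "position" and "attitude" of the camera in the world. Camera axes: x right, y down, z forward; pixel columns grow to the right and rows downward; lengths in mm; the calibration is good to about 2 mm. A picture is of the moment at which its call begins. calibration takes no time and is no camera call.
- ctrl.finish_job(): hands the job in; it is judged then, once.
Trained networks look in the newest picture that a camera, given by its name, has taken for a name from the list of things; names that differ only in an ending like _2 or _b are one class to them, and where a whole thing is asked for, a point or a joint stands for the part that bears it (a point fixed in the world has none). Each returns a list of dicts, best first, with "confidence" (0 to 1); they miss things now and then, are a little off and sometimes report something else, mostly with a low value. They report only what shows in the picture. A call takes as long as a camera call. They do not tell look-alikes from the thing itself.
- finder.boxes_of(camera, name): "location" ([x, y, z] in mm, in the coordinates of the camera as it stood for that picture, good to about 4 mm: the middle of the surface that is visible of it).
- finder.cut_out(camera, name): "mask" (400x640 bool, what is visible of it).
- finder.pinpoint(camera, name): "location" ([x, y, z] in mm, in the coordinates of the camera as it stood for that picture, good to about 4 mm: a listed point, or the origin of a listed thing).
The state is a dict: "clock": time; "qpos": joint angles; "qd": joint speeds; "tau": joint torques, N m; "eef_pos": TCP position; "tool_rot": TCP orientation; "force": force on the tool from outside, world axes, zero at the start; "torque": the same for the moment, N m; "width": finger opening in mm; "gripper_force": force on a finger pad.
Only numpy, scipy, OpenCV 4.12 (cv2) and the standard library are available. Lean on these libraries where they do the work, as an engineer would, in place of code of your own. Each camera call takes 0.05 s, during which the arm holds its last target. There are 200 camera calls.

## Working session

There is one attempt and no reset: what is moved stays moved. The work goes in short steps, Python scripts to look and compute and a tool call to move; the robot and the scene stay as the last step left them, time stands still between calls to the robot, and variables do not carry over. Pictures are saved under pics/ and viewed, at most 14 in all, crops included, and the job is handed in when it is done.

Besides the shell and the picture viewer there is one more tool, called after ">>>" as a command line: name --pt "numbers of a row" for each row, then --argument value for the rest. move_arm: Moves the arm, as the interface text tells. Its arguments: {"type":"object","properties":{"steps":{"type":"array"}},"required":["steps"]}

```bash
ls; mkdir -p pics
cat > h.py <<'E'
import numpy as np,cv2
from scipy.spatial.transform import Rotation as R
from cell import telemetry, eyes, ctrl, finder
def T(cam):
    c=eyes.calibration(cam); a=np.array(c["attitude"]); 
    return c,(a if a.shape==(3,3) else R.from_euler('xyz',a).as_matrix()),np.array(c["position"])
def w(cam,p):
    c,A,t=T(cam); return A@np.array(p)+t
def cloud(cam,d):
    c,A,t=T(cam); v,u=np.mgrid[:400,:640]
    P=np.stack([(u-c["cx"])/c["fx"]*d,(v-c["cy"])/c["fy"]*d,d],-1)
    W=P@A.T+t; W[d==0]=np.nan; return W
def px(cam,P):
    c,A,t=T(cam); q=A.T@(np.array(P)-t); return q[0]/q[2]*c["fx"]+c["cx"],q[1]/q[2]*c["fy"]+c["cy"]
E
python3 - <<'E'
from h import *
for c in ("scene","top"):
    im,d=eyes.get_image(c); cv2.imwrite(f"pics/{c}0.png",im); print(c,eyes.calibration(c)); np.save(f"{c}0.npy",d)
print(telemetry.read_state())
E
```

```text
pics
scene {'fx': 414.36219798391886, 'fy': 414.36219798391886, 'cx': 320.94306863458394, 'cy': 198.3026551644592, 'position': array([1067.67175931, -703.69338922,  950.71597905]), 'attitude': array([-2.40641553,  0.00287526,  0.66981829])}
top {'fx': 503.45293216008844, 'fy': 503.45293216008844, 'cx': 319.3767430209707, 'cy': 193.1793945423629, 'position': array([ 389.08164061,  -29.97987015, 1453.97906652]), 'attitude': array([-3.0095973 , -0.00397089, -1.54961871])}
{'clock': 0.1, 'qpos': array([ 1.24420663,  0.62926333,  0.03845508,  1.51825153, -0.02701122,
        0.99632862, -0.02002288]), 'qd': array([ 0.00148887, -0.00402151,  0.00095674, -0.00301124, -0.00026273,
       -0.00036267,  0.00015115]), 'tau': array([ 4.11750778e-03, -5.64527893e+01,  1.22989029e+00, -1.93973011e+01,
        1.10822154e-02,  5.44593029e-03, -1.88853306e-05]), 'eef_pos': array([ 167.48042905, -627.47093259,  230.48023375]), 'tool_rot': array([-3.13986005e+00,  1.46105674e-05,  2.60752752e-01]), 'force': array([-0.07285546,  0.14488773,  0.09432762]), 'torque': array([ 0.00731505, -0.00597129,  0.03146106]), 'gripper_force': 0.0, 'width': 85.34548956913338}
```

View pics/scene0.png

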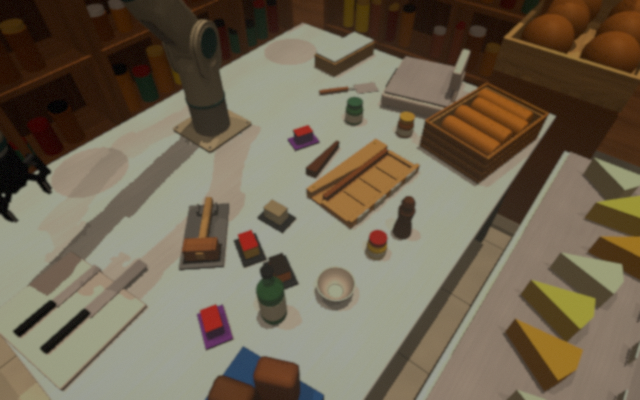

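View pics/top0.png

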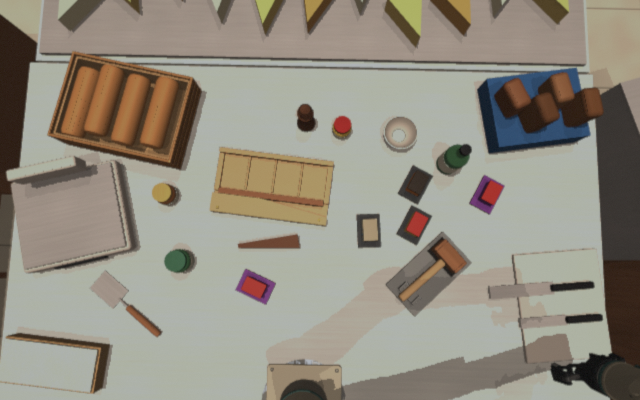

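Top view: gouda (414,224), cheddar (416,184) and a pale board (369,231) on slate boards. The purple look-alikes are at (487,194) and (255,286). Wedge is at (270,243) with its tip to the left, tray at (273,187), mallet at (437,263) in the cradle. Next I'll measure.

```bash
cat >> h.py <<'E'
def look(cam="top"):
    im,d=eyes.get_image(cam); return im,cloud(cam,d)
def rect(W,c,r,z0,z1):
    m=(np.hypot(W[...,0]-c[0],W[...,1]-c[1])<r)&(W[...,2]>z0)&(W[...,2]<z1)
    P=W[m]
    if len(P)<15: return None
    b=cv2.minAreaRect(P[:,:2].astype(np.float32)); 
    return np.round(b[0],1),np.round(b[1],1),round(b[2],1),len(P),np.round(np.median(P[:,2]),1)
E
cat > m1.py <<'E'
from h import *
im,W=look()
for n in ["board_gouda","board_blue","board_cheddar","board_brie","wedge","mallet","mallet_place","tray","keeper_mid","groove_mouth","wedge_home","bay1","bay4"]:
    print(n,[(np.round(w("top",q["location"])).tolist(),round(q["confidence"],2)) for q in finder.pinpoint("top",n)[:4]])
for n,(u,v) in dict(gouda=(414,224),cheddar=(416,184),pale=(369,231)).items():
    c=W[v,u]; print(n,c.round(),rect(W,c,45,40,70), rect(W,c,65,5,70),im[v,u])
c=W[243,270]; print("wedge",c.round(),rect(W,c,110,15,60))
c=W[252,447];print("mallet",c.round(),rect(W,c,70,45,75));
c=W[185,273];print("tray",c.round())
x,y=W[...,0],W[...,1]
print("far", rect(W,c,230,5,60),rect(W,c,230,18,60))
E
python3 m1.py
```

```text
board_gouda [([315.0, 148.0, 6.0], 0.94), ([495.0, -307.0, 1.0], 0.8), ([586.0, -516.0, 2.0], 0.77)]
board_blue [([478.0, -177.0, 0.0], 0.62), ([406.0, -393.0, 33.0], 0.26)]
board_cheddar [([617.0, -310.0, -4.0], 0.83), ([759.0, -258.0, 3.0], 0.42), ([494.0, -306.0, 1.0], 0.25)]
board_brie [([479.0, -177.0, 3.0], 0.53)]
wedge [([435.0, 113.0, -2.0], 0.63)]
mallet [([407.0, -394.0, 37.0], 0.72)]
mallet_place [([402.0, -395.0, 33.0], 0.89)]
tray [([600.0, 103.0, 0.0], 0.58)]
keeper_mid [([566.0, 106.0, 32.0], 0.83)]
groove_mouth [([523.0, -54.0, 13.0], 0.78)]
wedge_home [([539.0, 15.0, 17.0], 0.86)]
bay1 [([608.0, -13.0, 10.0], 0.76), ([622.0, 64.0, 12.0], 0.7), ([637.0, 217.0, 11.0], 0.58), ([437.0, 113.0, -1.0], 0.33)]
bay4 [([608.0, -13.0, 10.0], 0.76), ([622.0, 64.0, 12.0], 0.7), ([637.0, 217.0, 11.0], 0.58), ([437.0, 113.0, -1.0], 0.33)]
gouda [ 494. -297.   54.] (array([ 495. , -305.2]), array([40.9, 60.3]), 62.8, 321, np.float64(52.0)) (array([ 491.7, -299.9]), array([115.8, 124.6]), 42.8, 788, np.float64(14.1)) [ 49  57 166]
cheddar [ 608. -304.   50.] (array([ 613. , -309.2]), array([41.2, 61.7]), 63.2, 312, np.float64(52.1)) (array([ 607.1, -300.6]), array([116.6, 127.3]), 89.6, 781, np.float64(14.4)) [42 48 57]
pale [ 472. -172.   48.] (array([ 476.6, -174.8]), array([59., 40.]), 1.1, 317, np.float64(52.1)) (array([ 472.8, -169.2]), array([121.7, 117.4]), 79.0, 798, np.float64(13.2)) [116 147 168]
wedge [434. 104.  31.] (array([434.4, 107.4]), array([170.8, 218.5]), 79.9, 1198, np.float64(33.2))
mallet [ 419. -388.   54.] (array([ 394.2, -379.7]), array([90.3, 90.9]), 40.8, 625, np.float64(57.1))
tray [600. 102.  26.]
far (array([597.7, 101.4]), array([454.7, 444.3]), 31.5, 8858, np.float64(18.7)) (array([607.7, 105.6]), array([372.6, 353.1]), 2.1, 4524, np.float64(33.8))
```

```bash
cat > m2.py <<'E'
from h import *
from scipy.optimize import minimize
im,W=look()
P=W[np.isfinite(W[...,0])]
Q=P[np.hypot(P[:,0]-600,P[:,1]-102)<215]
def hm(x,y):
    h=np.zeros_like(x); ins=(abs(x)<93)&(abs(y)<166); h[ins]=12
    for k in (-77,0,77): h[ins&(abs(y-k)<3)&(x>-24)&(x<79)]=20
    h[ins&(abs(y)>151)&(x>-24)&(x<79)]=24
    h[ins&(x>79)]=34
    h[ins&(x>-40)&(x<-24)&(abs(y)<150.5)]=36
    h[ins&(x<-70.5+(y+166)*31.5/200)&(x<-39)]=36
    return h
def loc(p,Q):
    c,s=np.cos(p[2]),np.sin(p[2]); d=Q[:,:2]-p[:2]
    return d[:,0]*c+d[:,1]*s,-d[:,0]*s+d[:,1]*c
f=lambda p:np.mean(np.minimum(abs(hm(*loc(p,Q))-Q[:,2]),12))
b=min((minimize(f,[600+i,103+j,-.126],method="Nelder-Mead",options=dict(initial_simplex=np.array([[600+i,103+j,-.126],[606+i,103+j,-.126],[600+i,109+j,-.126],[600+i,103+j,-.09]]))) for i in(-4,3) for j in(-4,3)),key=lambda r:r.fun)
p=b.x; print("tray",p.round(4),b.fun)
c,s=np.cos(p[2]),np.sin(p[2]); tw=lambda x,y:(p[0]+c*x-s*y,p[1]+s*x+c*y)
for n,xy in dict(bay1=(28,115.5),bay2=(28,38.5),bay3=(28,-38.5),bay4=(28,-115.5),home=(-46.7,-96),mouth=(-55,-166)).items(): print(n,np.round(tw(*xy),1))
# tray z check
x,y=loc(p,Q); m=(x>-10)&(x<70)&(y>90)&(y<140); print("floor z",np.median(Q[m,2])); m=(x>82)&(x<90)&(abs(y)<150);print("fence z",np.median(Q[m,2])); 
m=(abs(y)<100)&(x>-36)&(x<-28);print("bar z",np.median(Q[m,2])); m=(y<-50)&(y>-150)&(x<-80)&(x>-90);print("rail z",np.median(Q[m,2]))
Z=P[(P[:,0]>395)&(P[:,0]<485)&(abs(P[:,1]-107)<110)&(P[:,2]>15)&(P[:,2]<45)]
print("wedge",cv2.minAreaRect(Z[:,:2].astype(np.float32)),np.median(Z[:,2]))
for y0 in range(20,200,15):
    k=Z[abs(Z[:,1]-y0)<5]
    if len(k)>3: print(y0,k[:,0].min().round(1),k[:,0].max().round(1))
E
python3 m2.py
```

```text
tray [ 5.966907e+02  1.044873e+02 -1.074000e-01] 3.2179940987638544
bay1 [636.9 216.3]
bay2 [628.7 139.8]
bay3 [620.4  63.2]
bay4 [612.1 -13.3]
home [540.  14.]
mouth [524.2 -54.7]
floor z 12.046476829190624
fence z 34.0263582794762
bar z 35.88535811140014
rail z 36.165193326329245
wedge ((438.16015625, 108.83109283447266), (34.10639953613281, 171.78103637695312), 2.0866875648498535) 29.91309328261218
35 423.9 457.8
50 423.6 457.3
65 423.4 454.3
80 422.9 451.3
95 422.7 448.1
110 422.2 445.1
125 422.0 442.1
140 421.7 438.7
155 421.3 438.6
170 421.1 435.2
185 418.4 432.2
```

```bash
cat > m3.py <<'E'
from h import *
from scipy.optimize import minimize
im,W=look()
a=cv2.resize(im[225:260,230:310],(640,280),interpolation=cv2.INTER_CUBIC)
b=cv2.resize(im[160:250,340:450],(366,300),interpolation=cv2.INTER_CUBIC)
si,_=look("scene"); c=cv2.resize(si[130:185,295:350],(300,300),interpolation=cv2.INTER_CUBIC)
o=np.zeros((580,666,3),np.uint8);o[:280,:640]=a;o[280:,:366]=b;o[280:,366:]=c;cv2.imwrite("pics/crop1.png",o)
reg=(slice(225,262),slice(228,312)); w_=W[reg]; M=(w_[...,2]>17)
X,Y=w_[...,0],w_[...,1]
ok=np.isfinite(X)
for sgn in (1,-1):
    poly=np.array([[12.7,-85],[12.7,85],[.7,85],[-26.2,-85]])*[sgn,1]
    def f(p):
        c,s=np.cos(p[2]),np.sin(p[2]); q=poly@np.array([[c,s],[-s,c]])+p[:2]
        q=q.astype(np.float32).reshape(-1,1,2)
        d=np.array([cv2.pointPolygonTest(q,(float(x),float(y)),True) for x,y in zip(X[ok],Y[ok])])
        return np.mean((1/(1+np.exp(-d/1.5))-M[ok])**2)
    r=min((minimize(f,[437,110,t],method="Nelder-Mead",options=dict(initial_simplex=np.array([[437,110,t],[443,110,t],[437,116,t],[437,110,t+.05]]),maxiter=90)) for t in(.02,.15)),key=lambda r:r.fun)
    print(sgn,r.x.round(3),r.fun)
E
python3 m3.py
```

```text
1 [4.33806e+02 1.10832e+02 1.81000e-01] 0.007596825495349684
-1 [4.33910e+02 1.10748e+02 2.40000e-02] 0.008302658890405113
```

View pics/crop1.png

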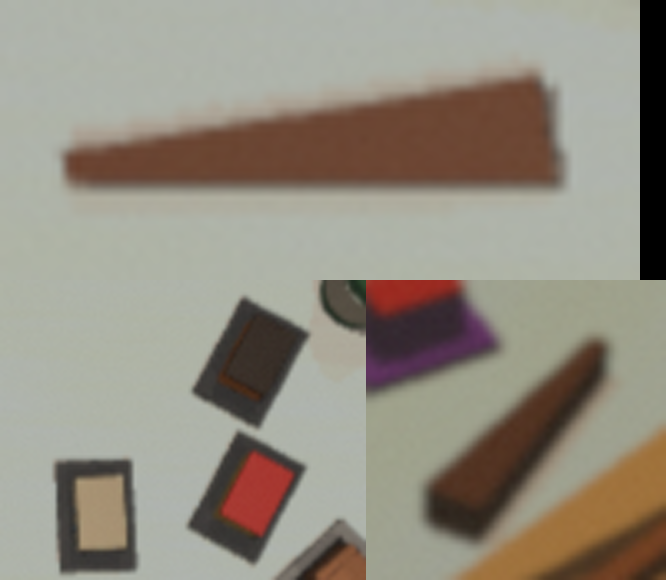

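The crop shows a pale board at (95,515), cheddar (250,360) and gouda (245,500), all on grey slate; the purple ones are excluded. The butt is square to the wedge's far edge, so the straight face is on the far side and the wedge's yaw is +10°.

First I'll go for the gouda.

>>> move_arm --pt "0 0 -8.42 0.0327 0.0322 -0.01 0.0854" --pt "0 0 -8.42 0.0327 0.0322 -0.01 0.0854" --pt "0 0 -8.42 0.0327 0.0322 -0.01 0.0854" --pt "0 0 -8.42 0.0327 0.0322 -0.01 0.0854" --pt "0 0 -8.42 0.0327 0.0322 -0.01 0.0854"

```text
clock: 1.45
eef_pos: [332.3, -465.8, 181.2]
tool_rot: [3.141, -0.001, -0.48]
force: [0.9, -0.8, -0.7]
width: 85.4
gripper_force: 0.0
```

>>> move_arm --pt "0 0 0 0.0327 0.0322 -0.01 0.0854" --pt "0 0 0 0.0327 0.0322 -0.01 0.0854" --pt "0 0 0 0.0327 0.0322 -0.01 0.0854" --pt "0 0 0 0.0327 0.0322 -0.01 0.0854" --pt "0 0 0 0.0327 0.0322 -0.01 0.0854"

```text
clock: 1.95
eef_pos: [496.1, -304.6, 131.1]
tool_rot: [3.142, -0.001, -0.474]
force: [1.5, -0.8, 0.2]
width: 85.5
gripper_force: 0.0
```

>>> move_arm --pt "0 0 0 0 0 0 0.0854" --pt "0 0 0 0 0 0 0.0854"

```text
clock: 2.15
eef_pos: [495.6, -304.5, 130.9]
tool_rot: [-3.141, 0.001, -0.47]
force: [-0.3, -0.1, -0.6]
width: 85.4
gripper_force: 0.0
```

>>> move_arm --pt "0 0 0 -0.0005 -0.0005 -0.04 0.0854" --pt "0 0 0 0 0 -0.04 0.0854" --pt "0 0 0 0 0 -0.025 0.0854" --pt "0 0 0 0 0 -0.01 0.0854" --pt "0 0 0 0 0 0 0.03"

```text
clock: 2.65
eef_pos: [492.7, -307.6, 15.6]
tool_rot: [3.141, 0.002, -0.476]
force: [-0.1, 0.4, -0.1]
width: 73.5
gripper_force: 0.0
```

>>> move_arm --pt "0 0 0 0 0 0 0.03" --pt "0 0 0 0 0 0 0.03" --pt "0 0 0 0 0 0 0.03" --pt "0 0 0 0 0 0 0.03" --pt "0 0 0 0 0 0 0.03"

```text
clock: 3.15
eef_pos: [495.3, -307.4, 18.2]
tool_rot: [3.141, -0.003, -0.474]
force: [0.3, -0.7, 6.4]
width: 39.1
gripper_force: 61.8
```

>>> move_arm --pt "0 0 0 0 0 0.01 0.03" --pt "0 0 0 0 0 0.03 0.03" --pt "0 0 0 0 0 0.03 0.03" --pt "0 0 0 0 0 0.02 0.03" --pt "0 0 0 0 0 0 0.03"

```text
clock: 3.65
eef_pos: [495.9, -307.7, 109.7]
tool_rot: [3.141, -0.006, -0.474]
force: [1.4, -0.4, -2.1]
width: 39.0
gripper_force: 61.0
```

>>> move_arm --pt "0 0 2.1 0.0133 0.0448 0 0.03" --pt "0 0 2.1 0.0133 0.0448 0 0.03" --pt "0 0 2.1 0.0133 0.0448 0 0.03" --pt "0 0 2.1 0.0133 0.0448 0 0.03" --pt "0 0 2.1 0.0133 0.0448 0 0.03"

```text
clock: 4.15
eef_pos: [560.1, -80.5, 105.5]
tool_rot: [3.141, 0.002, -0.289]
force: [0.3, 0.2, -2.0]
width: 39.3
gripper_force: 61.2
```

>>> move_arm --pt "0 0 2.1 0.0133 0.0448 0 0.03" --pt "0 0 2.1 0.0133 0.0448 0 0.03" --pt "0 0 2.1 0.0133 0.0448 0 0.03" --pt "0 0 2.1 0.0133 0.0448 0 0.03" --pt "0 0 2.1 0.0133 0.0448 0 0.03"

```text
clock: 4.65
eef_pos: [626.4, 143.4, 105.2]
tool_rot: [3.141, 0.002, -0.106]
force: [1.0, -0.3, -1.6]
width: 39.7
gripper_force: 61.2
```

>>> move_arm --pt "0 0 0 0 0 -0.02 0.03" --pt "0 0 0 0 0 -0.01 0.03" --pt "0 0 0 0 0 0 0.03" --pt "0 0 0 0 0 0 0.03"

```text
clock: 5.05
eef_pos: [626.7, 139.3, 76.0]
tool_rot: [3.14, 0.001, -0.11]
force: [-0.7, 0.0, -1.3]
width: 39.1
gripper_force: 61.4
```

```bash
cat > m4.py <<'E'
from h import *
import sys
nm=sys.argv[1]
im,W=look(); si,V=look("scene")
a=cv2.resize(im[140:235,200:345],(580,380),interpolation=cv2.INTER_CUBIC)
b=cv2.resize(si[125:225,290:430],(560,400)[:2],interpolation=cv2.INTER_CUBIC)
o=np.hstack([a,np.zeros((380,4,3),np.uint8)]);o=cv2.resize(o,(400,262));b=cv2.resize(b,(396,283))
q=np.zeros((283,800,3),np.uint8);q[:262,:400]=o;q[:,404:]=b
cv2.imwrite(f"pics/{nm}.png",q); print(telemetry.read_state()["eef_pos"].round(1))
E
python3 m4.py held1
```

```text
[627.6 139.9  76.9]
```

View pics/held1.png

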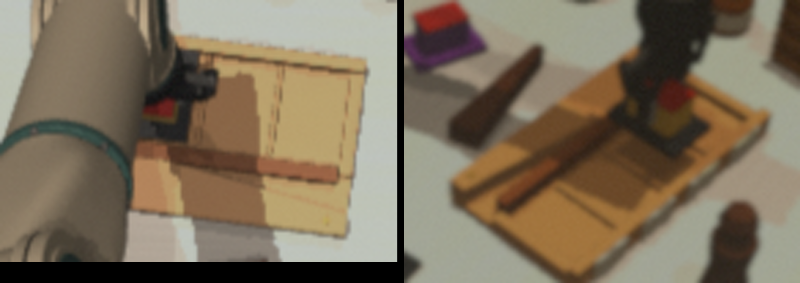

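The board is held level over bay 2. I'll check its offset from the scene cloud.

```bash
cat > m5.py <<'E'
from h import *
import sys
cx,cy,z0,z1=map(float,sys.argv[1:5])
p=(596.69,104.49,-.1074)
c,s=np.cos(p[2]),np.sin(p[2])
b=np.array([cx-p[0],cy-p[1]]); b=np.array([c*b[0]+s*b[1],-s*b[0]+c*b[1]])
print("ref tray",b.round(1))
for cam in ("scene","top"):
    im,W=look(cam); m=(W[...,2]>z0)&(W[...,2]<z1)&(np.hypot(W[...,0]-cx,W[...,1]-cy)<75)
    P=W[m]; col=im[m].astype(int); dk=(col.max(1)<95); P=P[dk]
    d=P[:,:2]-p[:2]; x=d[:,0]*c+d[:,1]*s; y=-d[:,0]*s+d[:,1]*c
    print(cam,len(P),"x pct",np.percentile(x,[0,1,3,97,99,100]).round(1),"y",np.percentile(y,[0,1,3,97,99,100]).round(1),"z",np.percentile(P[:,2],[10,50,90]).round(1))
    if cam=="scene":
        k=abs(P[:,2]-np.median(P[:,2]))<6
        print(cv2.minAreaRect(np.c_[x,y][k].astype(np.float32)))
E
python3 m5.py 627.6 139.9 62 74
```

```text
ref tray [26.9 38.5]
scene 262 x pct [-18.9 -17.7 -15.7  76.3  76.9  77.6] y [ 0.4  1.1  1.8 64.7 67.6 69.2] z [64.4 67.5 69.9]
((29.376407623291016, 34.82075881958008), (96.50732421875, 68.82916259765625), 0.010986869223415852)
top 187 x pct [-22.3 -21.9 -21.5  70.1  72.2  73.8] y [ 5.8  6.   6.3 52.  52.7 54. ] z [65.2 68.6 72. ]
```

>>> move_arm --pt "0 0 0 0.0015 0 -0.015 0.03" --pt "0 0 0 0 0 -0.012 0.03" --pt "0 0 0 0 0 -0.01 0.03" --pt "0 0 0 0 0 0 0.03"

```text
clock: 5.65
eef_pos: [626.8, 141.2, 36.8]
tool_rot: [3.14, 0.004, -0.107]
force: [0.1, 1.0, -1.3]
width: 39.5
gripper_force: 61.4
```

>>> move_arm --pt "0 0 0 0 0 -0.004 0.03" --pt "0 0 0 0 0 -0.004 0.03" --pt "0 0 0 0 0 -0.003 0.03" --pt "0 0 0 0 0 0 0.03"

```text
clock: 6.05
eef_pos: [628.9, 141.6, 30.2]
tool_rot: [-3.141, -0.001, -0.107]
force: [-3.5, -0.8, 9.4]
width: 39.0
gripper_force: 62.8
```

>>> move_arm --pt "0 0 0 0 0 0 0.052" --pt "0 0 0 0 0 0 0.052" --pt "0 0 0 0 0 0 0.052" --pt "0 0 0 0 0 0.03 0.054" --pt "0 0 0 0 0 0.045 0.0854"

```text
clock: 6.55
eef_pos: [626.3, 141.1, 101.2]
tool_rot: [3.139, 0.006, -0.108]
force: [0.5, 0.2, 1.2]
width: 66.9
gripper_force: 0.0
```

>>> move_arm --pt "0 0 0 -0.012 -0.045 0.02 0.0854" --pt "0 0 0 -0.016 -0.047 0 0.0854" --pt "0 0 0 -0.016 -0.047 0 0.0854" --pt "0 0 0 -0.016 -0.047 0 0.0854" --pt "0 0 0 -0.016 -0.047 0 0.0854"

```text
clock: 7.05
eef_pos: [552.2, -92.6, 123.2]
tool_rot: [3.141, -0.001, -0.107]
force: [1.2, -0.4, 0.1]
width: 85.3
gripper_force: 0.0
```

```bash
cat > m6.py <<'E'
from h import *
from m5f import bay
E
cat > m6.py <<'E'
from h import *
import sys
p=(596.69,104.49,-.1074); c,s=np.cos(p[2]),np.sin(p[2])
im,W=look()
def seat(y0):
    d=W[...,:2]-np.array(p[:2]); x=d[...,0]*c+d[...,1]*s; y=-d[...,0]*s+d[...,1]*c
    m=(abs(y-y0)<38)&(x>-22)&(x<78); z=W[...,2]
    t=m&(z>50)&(z<75); 
    if t.sum()<30: return "empty",int(t.sum()),
    b=cv2.minAreaRect(np.c_[x[t],y[t]].astype(np.float32))
    k=m&(z>17)&(z<30)&(im.max(2)<95)
    A=np.c_[x[k],y[k],np.ones(k.sum())]; q=np.linalg.lstsq(A,z[k],rcond=None)[0]
    return [np.round(v,1) for v in b],"top",np.median(z[t]).round(1),"board z",np.median(z[k]).round(1),"tilt deg",np.degrees(q[:2]).round(2),int(k.sum())
for n,y0 in zip("1234",(115.5,38.5,-38.5,-115.5)): print(n,seat(y0))
for n,xy in dict(gouda=(495,-305),cheddar=(613,-309),pale=(477,-175)).items(): print(n,rect(W,xy,60,40,60))
print("mallet",rect(W,(400,-392),120,45,70)); print(telemetry.read_state()["eef_pos"].round(1))
E
python3 m6.py
```

```text
1 ('empty', 0)
2 ([array([26.9, 40.2]), array([41. , 60.5]), np.float64(89.5)], 'top', np.float64(63.7), 'board z', np.float64(22.4), 'tilt deg', array([-0.31, -0.41]), 336)
3 ('empty', 0)
4 ('empty', 0)
gouda None
cheddar (array([ 613.4, -309.7]), array([40.7, 62.6]), 62.3, 315, np.float64(51.5))
pale (array([ 476.5, -174.6]), array([58.9, 39.9]), 1.3, 320, np.float64(51.7))
mallet (array([ 375.8, -355.5]), array([ 90.1, 152.5]), 38.7, 747, np.float64(56.1))
[ 548.  -104.5  123.5]
```

>>> move_arm --pt "0 0 3.65 -0.0345 -0.034 0 0.0854" --pt "0 0 3.65 -0.0345 -0.034 0 0.0854" --pt "0 0 0 -0.0025 -0.0022 -0.04 0.0854" --pt "0 0 0 0 0 -0.035 0.0854" --pt "0 0 0 0 0 -0.018 0.0854"

```text
clock: 7.6
eef_pos: [480.1, -161.2, 28.0]
tool_rot: [-3.141, 0.002, 0.018]
force: [-0.3, 0.1, 0.5]
width: 85.7
gripper_force: 0.0
```

>>> move_arm --pt "0 0 0 0 0 -0.01 0.0854" --pt "0 0 0 0 0 0 0.03" --pt "0 0 0 0 0 0 0.03" --pt "0 0 0 0 0 0 0.03" --pt "0 0 0 0 0 0 0.03"

```text
clock: 8.1
eef_pos: [482.4, -161.7, 21.4]
tool_rot: [3.14, -0.003, 0.02]
force: [-0.1, -1.1, 5.1]
width: 38.9
gripper_force: 61.3
```

>>> move_arm --pt "0 0 0 0 0 0 0.03" --pt "0 0 0 0 0 0 0.03" --pt "0 0 0 0 0 0 0.03"

```text
clock: 8.4
eef_pos: [482.4, -161.7, 21.4]
tool_rot: [3.14, -0.003, 0.02]
force: [-0.1, -0.9, 5.3]
width: 39.1
gripper_force: 61.4
```

>>> move_arm --pt "0 0 0 0 0 0.01 0.03" --pt "0 0 0 0 0 0.035 0.03" --pt "0 0 0 0 0 0.035 0.03" --pt "0 0 -1.0 0.024 0.0374 0 0.03" --pt "0 0 -1.0 0.024 0.0374 0 0.03"

```text
clock: 8.9
eef_pos: [530.2, -86.6, 102.4]
tool_rot: [3.141, -0.003, -0.019]
force: [1.4, 0.6, -2.0]
width: 39.3
gripper_force: 61.2
```

>>> move_arm --pt "0 0 -1.4 0.024 0.0374 0 0.03" --pt "0 0 -1.3 0.024 0.0374 0 0.03" --pt "0 0 -1.3 0.024 0.0374 0 0.03" --pt "0 0 -1.3 0.024 0.0374 0 0.03" --pt "0 0 0 0 0 -0.02 0.03"

```text
clock: 9.4
eef_pos: [630.5, 73.9, 82.8]
tool_rot: [-3.133, -0.009, -0.098]
force: [-1.3, 0.6, -2.3]
width: 38.9
gripper_force: 61.2
```

>>> move_arm --pt "0 0 0 0 0 0 0.03" --pt "0 0 0 0 0 0 0.03" --pt "0 0 0 0 0 0 0.03"

```text
clock: 9.7
eef_pos: [625.2, 61.9, 81.1]
tool_rot: [3.141, -0.001, -0.109]
force: [0.1, -0.8, -1.7]
width: 38.9
gripper_force: 61.0
```

```bash
python3 - <<'E'
from h import *
s=telemetry.read_state();print(s["eef_pos"].round(1),s["tool_rot"].round(3),s["width"])
E
python3 m5.py 620.4 63.2 67 90
```

```text
[625.2  61.9  81.1] [ 3.141e+00 -1.000e-03 -1.090e-01] 38.86747458584147
ref tray [ 28.  -38.5]
scene 264 x pct [-18.3 -17.1 -14.3  75.5  77.   78.6] y [-76.7 -75.9 -75.1 -13.9 -11.5  -9.7] z [67.7 69.6 83.1]
((29.487276077270508, -43.62309646606445), (96.95307159423828, 66.01872253417969), 1.4458752870559692)
top 110 x pct [-21.4 -21.1 -20.8  55.6  70.5  72. ] y [-71.8 -71.8 -71.3 -45.4 -44.  -43.6] z [67.6 70.6 75.5]
```

>>> move_arm --pt "0 0 0 0.0005 0.0015 -0.018 0.03" --pt "0 0 0 0 0 -0.012 0.03" --pt "0 0 0 0 0 -0.008 0.03" --pt "0 0 0 0 0 0 0.03"

```text
clock: 10.2
eef_pos: [624.7, 64.3, 40.8]
tool_rot: [3.141, 0.003, -0.108]
force: [0.1, 0.0, -2.4]
width: 39.2
gripper_force: 61.0
```

>>> move_arm --pt "0 0 0 0 0 -0.004 0.03" --pt "0 0 0 0 0 -0.004 0.03" --pt "0 0 0 0 0 -0.003 0.03" --pt "0 0 0 0 0 0 0.03"

```text
clock: 10.6
eef_pos: [626.3, 64.6, 33.5]
tool_rot: [-3.141, -0.001, -0.108]
force: [-5.0, -0.1, 14.5]
width: 39.5
gripper_force: 62.9
```

>>> move_arm --pt "0 0 0 0 0 0 0.052" --pt "0 0 0 0 0 0 0.052" --pt "0 0 0 0 0 0 0.052" --pt "0 0 0 0 0 0.03 0.054" --pt "0 0 0 0 0 0.04 0.0854"

```text
clock: 11.1
eef_pos: [623.9, 64.7, 99.5]
tool_rot: [3.14, 0.005, -0.107]
force: [0.5, 0.3, 0.4]
width: 67.1
gripper_force: 0.0
```

>>> move_arm --pt "0 0 -4.2 0 -0.045 0.02 0.0854" --pt "0 0 -4.2 0 -0.048 0 0.0854" --pt "0 0 -4.2 0 -0.048 0 0.0854" --pt "0 0 -4.2 0 -0.048 0 0.0854" --pt "0 0 -4.2 0 -0.02 0 0.0854"

```text
clock: 11.6
eef_pos: [624.8, -151.5, 121.4]
tool_rot: [3.138, -0.002, -0.484]
force: [-0.8, -1.0, 0.2]
width: 85.3
gripper_force: 0.0
```

>>> move_arm --pt "0 0 0 0 0 0 0.0854" --pt "0 0 0 0 0 0 0.0854" --pt "0 0 0 0 0 0 0.0854"

```text
clock: 11.9
eef_pos: [626.1, -141.1, 120.6]
tool_rot: [-3.14, 0.001, -0.47]
force: [-0.7, 1.4, -0.0]
width: 85.3
gripper_force: 0.0
```

```bash
python3 m6.py
```

```text
1 ('empty', 0)
2 ([array([26.5, 40.3]), array([40.8, 60.4]), np.float64(89.2)], 'top', np.float64(63.7), 'board z', np.float64(22.2), 'tilt deg', array([-0.03, -0.15]), 329)
3 ([array([ 27.9, -36.3]), array([61.1, 41. ]), np.float64(0.2)], 'top', np.float64(64.1), 'board z', np.float64(21.7), 'tilt deg', array([-0.39, -0.46]), 353)
4 ('empty', 0)
gouda None
cheddar (array([ 612.4, -309. ]), array([41.3, 62.2]), 63.9, 313, np.float64(51.8))
pale None
mallet (array([ 375.6, -355.9]), array([ 90.2, 152. ]), 39.1, 732, np.float64(56.1))
[ 626.1 -141.2  120.7]
```

>>> move_arm --pt "0 0 0 -0.0033 -0.042 0 0.0854" --pt "0 0 0 -0.0033 -0.042 0 0.0854" --pt "0 0 0 -0.0033 -0.042 0 0.0854" --pt "0 0 0 -0.0033 -0.042 0 0.0854" --pt "0 0 0 0 0 -0.02 0.0854"

```text
clock: 12.45
eef_pos: [612.5, -321.5, 104.1]
tool_rot: [3.135, -0.009, -0.48]
force: [-0.6, -1.0, -0.7]
width: 85.6
gripper_force: 0.0
```

>>> move_arm --pt "0 0 0 0 0 -0.03 0.0854" --pt "0 0 0 0 0 -0.03 0.0854" --pt "0 0 0 0 0 -0.019 0.0854" --pt "0 0 0 0 0 0 0.0854" --pt "0 0 0 0 0 0 0.03"

```text
clock: 12.95
eef_pos: [613.3, -311.7, 22.5]
tool_rot: [-3.142, -0.001, -0.473]
force: [0.4, -0.6, 0.8]
width: 72.9
gripper_force: 0.0
```

>>> move_arm --pt "0 0 0 0 0 0 0.03" --pt "0 0 0 0 0 0 0.03" --pt "0 0 0 0 0 0 0.03" --pt "0 0 0 0 0 0 0.03" --pt "0 0 0 0 0 0.01 0.03"

```text
clock: 13.45
eef_pos: [611.8, -311.7, 31.7]
tool_rot: [-3.141, 0.002, -0.474]
force: [0.1, 0.8, -3.3]
width: 38.9
gripper_force: 62.1
```

>>> move_arm --pt "0 0 0 0 0 0.035 0.03" --pt "0 0 0 0 0 0.035 0.03" --pt "0 0 0 0 0 0 0.03"

```text
clock: 13.75
eef_pos: [615.5, -314.5, 107.8]
tool_rot: [3.141, -0.01, -0.474]
force: [0.6, -1.0, -2.0]
width: 38.8
gripper_force: 62.2
```

>>> move_arm --pt "0 0 3 0 0.0424 0 0.03" --pt "0 0 3 0 0.0424 0 0.03" --pt "0 0 3 0 0.0424 0 0.03" --pt "0 0 3 0 0.0424 0 0.03" --pt "0 0 3 0 0.0424 0 0.03"

```text
clock: 14.25
eef_pos: [611.6, -98.5, 101.6]
tool_rot: [3.142, 0.001, -0.21]
force: [-0.1, 0.5, -3.0]
width: 38.9
gripper_force: 61.9
```

>>> move_arm --pt "0 0 3 0 0.0424 0 0.03" --pt "0 0 3 0 0.0424 -0.01 0.03" --pt "0 0 0 0 0 -0.015 0.03" --pt "0 0 0 0 0 0 0.03" --pt "0 0 0 0 0 0 0.03"

```text
clock: 14.75
eef_pos: [611.9, -17.2, 76.7]
tool_rot: [3.14, 0.001, -0.109]
force: [-0.2, -1.7, -2.2]
width: 39.1
gripper_force: 61.9
```

>>> move_arm --pt "0 0 0 0 0 0 0.03" --pt "0 0 0 0 0 0 0.03"

```text
clock: 14.95
eef_pos: [613.0, -17.2, 77.7]
tool_rot: [3.141, -0.001, -0.11]
force: [-0.3, -0.6, -3.0]
width: 39.0
gripper_force: 61.9
```

```bash
python3 m5.py 612.1 -13.3 66 88
```

```text
ref tray [  27.9 -115.5]
scene 100 x pct [ 0.1  0.5  1.1 60.5 61.  65.3] y [-152.9 -152.3 -149.9 -105.3 -102.4 -101.9] z [66.9 76.6 85.6]
((37.97400665283203, -135.67019653320312), (67.62322235107422, 33.022727966308594), 30.961463928222656)
top 6 x pct [-21.1 -21.1 -21.   15.9  16.1  16.3] y [-150.7 -150.7 -150.7 -146.9 -146.8 -146.7] z [66.1 66.6 67.6]
```

```bash
python3 m5.py 612.1 -13.3 58 74
```

```text
ref tray [  27.9 -115.5]
scene 332 x pct [-19.  -17.5 -14.5  76.1  77.2  78. ] y [-156.1 -154.6 -153.8  -57.4  -54.2  -44.8] z [59.9 62.6 66.4]
((30.081817626953125, -100.52053833007812), (110.24337768554688, 96.73724365234375), 88.5643539428711)
top 22 x pct [-20.9 -20.7 -20.3  14.7  15.8  16.4] y [-150.8 -150.8 -150.8 -145.9 -145.7 -145.6] z [61.1 64.7 66.2]
```

>>> move_arm --pt "0 0 0 0 0.003 -0.015 0.03" --pt "0 0 0 0 0 -0.011 0.03" --pt "0 0 0 0 0 -0.008 0.03" --pt "0 0 0 0 0 0 0.03"

```text
clock: 15.55
eef_pos: [611.2, -12.3, 41.0]
tool_rot: [3.141, 0.003, -0.107]
force: [0.1, -0.1, -2.9]
width: 39.4
gripper_force: 62.0
```

>>> move_arm --pt "0 0 0 0 0 -0.004 0.03" --pt "0 0 0 0 0 -0.004 0.03" --pt "0 0 0 0 0 -0.003 0.03" --pt "0 0 0 0 0 0 0.03"

```text
clock: 15.95
eef_pos: [613.0, -12.6, 35.9]
tool_rot: [-3.141, -0.001, -0.108]
force: [-7.8, 0.2, 24.9]
width: 39.0
gripper_force: 65.5
```

>>> move_arm --pt "0 0 0 0 0 0 0.052" --pt "0 0 0 0 0 0 0.052" --pt "0 0 0 0 0 0 0.052" --pt "0 0 0 0 0 0.03 0.054" --pt "0 0 0 0 0 0.045 0.0854"

```text
clock: 16.45
eef_pos: [610.3, -12.3, 104.9]
tool_rot: [3.141, 0.006, -0.107]
force: [0.6, 0.0, -0.4]
width: 66.9
gripper_force: 0.0
```

>>> move_arm --pt "0 0 0 -0.0145 0.0057 0.02 0.0854" --pt "0 0 8.5 -0.0145 0.0057 0 0.0854" --pt "0 0 8.5 -0.0145 0.0057 0 0.0854" --pt "0 0 8.5 -0.0145 0.0057 0 0.0854" --pt "0 0 8.5 -0.0145 0.0057 0 0.0854"

```text
clock: 16.95
eef_pos: [539.5, 16.3, 126.9]
tool_rot: [3.141, -0.0, 0.492]
force: [-0.6, 0.3, -0.4]
width: 85.2
gripper_force: 0.0
```

>>> move_arm --pt "0 0 8.5 -0.0145 0.0057 0 0.0854" --pt "0 0 8.5 -0.0145 0.0057 0 0.0854" --pt "0 0 8.5 -0.0145 0.0057 0 0.0854" --pt "0 0 8.5 -0.0145 0.0057 0 0.0854" --pt "0 0 8.5 -0.0145 0.0057 0 0.0854"

```text
clock: 17.45
eef_pos: [467.1, 44.7, 126.9]
tool_rot: [3.142, -0.0, 1.234]
force: [-0.2, 0.0, -0.8]
width: 85.4
gripper_force: 0.0
```

>>> move_arm --pt "0 0 8.5 -0.0145 0.0057 0 0.0854" --pt "0 0 8.5 -0.0145 0.0057 0 0.0854" --pt "0 0 8.5 0 0 0 0.0854" --pt "0 0 0 0 0 0 0.0854" --pt "0 0 0 0 0 0 0.0854"

```text
clock: 17.95
eef_pos: [439.0, 55.8, 127.0]
tool_rot: [3.141, -0.0, 1.669]
force: [0.6, -0.4, 0.1]
width: 85.0
gripper_force: 0.0
```

```bash
python3 m6.py; python3 -c "
from h import *
s=telemetry.read_state();print(s['eef_pos'].round(1),s['tool_rot'].round(3),s['qpos'].round(2))"
```

```text
1 ('empty', 0)
2 ([array([27. , 40.5]), array([40.9, 60.8]), np.float64(89.9)], 'top', np.float64(63.7), 'board z', np.float64(22.0), 'tilt deg', array([-0.09, -0.33]), 344)
3 ([array([ 27.6, -36.1]), array([61.2, 41.2]), np.float64(0.3)], 'top', np.float64(64.3), 'board z', np.float64(22.6), 'tilt deg', array([ 0.15, -0.46]), 347)
4 ([array([  26.4, -114.2]), array([60.5, 40.4]), np.float64(0.2)], 'top', np.float64(64.0), 'board z', np.float64(22.4), 'tilt deg', array([-0.62,  0.46]), 363)
gouda None
cheddar None
pale None
mallet (array([ 374.6, -357.1]), array([ 91. , 152.6]), 40.9, 730, np.float64(56.3))
[439.1  55.8 127. ]
[439.1  55.8 127. ] [ 3.141 -0.     1.669] [-0.01  0.53 -0.26  2.17  0.29  0.47 -0.39]
```

>>> move_arm --pt "0 0 0 0 0 -0.045 0.0854" --pt "0 0 0 0 0 -0.04 0.0854" --pt "0 0 0 0 0 -0.025 0.0854" --pt "0 0 0 0 0 -0.012 0.0854" --pt "0 0 0 0 0 0 0.0854"

```text
clock: 18.5
eef_pos: [437.0, 54.1, 14.6]
tool_rot: [-3.135, 0.004, 1.672]
force: [0.5, 0.9, 1.0]
width: 85.5
gripper_force: 0.0
```

>>> move_arm --pt "0 0 0 0 0 0 0.02" --pt "0 0 0 0 0 0 0.02" --pt "0 0 0 0 0 0 0.02" --pt "0 0 0 0 0 0 0.02" --pt "0 0 0 0 0 0 0.02"

```text
clock: 19.0
eef_pos: [438.4, 54.4, 17.3]
tool_rot: [-3.14, 0.005, 1.673]
force: [-1.7, 0.0, 9.5]
width: 32.8
gripper_force: 58.6
```

>>> move_arm --pt "0 0 0 0 0 0 0.02" --pt "0 0 0 0 0 0.03 0.02" --pt "0 0 0 0 0 0.03 0.02" --pt "0 0 0 0 0 0 0.02" --pt "0 0 0 0 0 0 0.02"

```text
clock: 19.5
eef_pos: [438.1, 54.0, 76.7]
tool_rot: [-3.14, 0.005, 1.672]
force: [-0.8, -0.0, -0.9]
width: 33.3
gripper_force: 60.0
```

```bash
python3 m4.py wedge1; python3 -c "
from h import *
s=telemetry.read_state();print(s['eef_pos'].round(1),s['tool_rot'].round(3),s['force'].round(1))
im,W=look()
m=(W[...,0]>380)&(W[...,0]<490)&(W[...,1]>78)&(W[...,1]<215)&(W[...,2]>55)&(W[...,2]<115);P=W[m];print(len(P))
for y0 in range(85,200,15):
    k=P[abs(P[:,1]-y0)<4]
    if len(k)>3: print(y0,np.percentile(k[:,0],[1,50,99]).round(1),np.percentile(k[:,2],[5,50,95]).round(1))
print(P[:,1].max())"
```

```text
[437.2  54.   75.7]
[437.2  54.   75.7] [-3.137  0.005  1.673] [ 0.3 -0.3 -0.6]
101
145 [417.8 420.1 422.8] [74.2 84.7 88.8]
160 [417.7 425.3 433.4] [65.6 86.3 90.5]
175 [418.  425.  432.5] [78.1 84.9 89.2]
190 [419.1 424.6 430.1] [83.5 86.1 90.8]
193.40169543259745
```

View pics/wedge1.png

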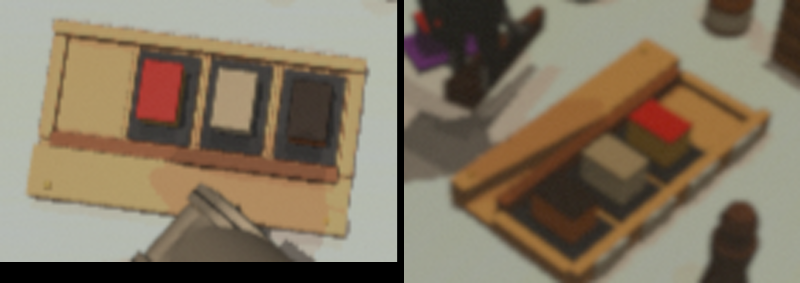

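Picture: three boards sit in bays 2–4, and the wedge is held clear in front of the tray at left. Next I'll move it to the right-hand mouth of the groove.

>>> move_arm --pt "0 0 -2.4 0.0095 -0.0376 0 0.02" --pt "0 0 -2.4 0.0095 -0.0376 0 0.02" --pt "0 0 -2.4 0.0095 -0.0376 0 0.02" --pt "0 0 -2.3 0.0095 -0.0376 0 0.02" --pt "0 0 -2.3 0.0095 -0.0376 0 0.02"

```text
clock: 20.15
eef_pos: [484.6, -134.9, 75.0]
tool_rot: [-3.136, 0.004, 1.466]
force: [0.7, 0.8, -0.7]
width: 32.7
gripper_force: 60.0
```

>>> move_arm --pt "0 0 -2.3 0.0095 -0.0376 0 0.02" --pt "0 0 -2.3 0.0095 -0.0376 0 0.02" --pt "0 0 0 0 0 0 0.02" --pt "0 0 0 0 0 0 0.02" --pt "0 0 0 0 0 0 0.02"

```text
clock: 20.65
eef_pos: [503.5, -207.2, 75.3]
tool_rot: [-3.136, 0.003, 1.389]
force: [0.9, 0.6, -0.5]
width: 32.8
gripper_force: 59.9
```

```bash
cat > m7.py <<'E'
from h import *
import sys
z0,z1,ya,yb=map(float,sys.argv[1:5])
st=telemetry.read_state();print(st['eef_pos'].round(1),st['tool_rot'].round(3),st['force'].round(1),round(st['width'],1))
p=(596.69,104.49,-.1074); c,s=np.cos(p[2]),np.sin(p[2])
d=st['eef_pos'][:2]-p[:2]; print("TCP tray",(d[0]*c+d[1]*s).round(1),(-d[0]*s+d[1]*c).round(1))
for cam in("top","scene"):
    im,W=look(cam); d=W[...,:2]-np.array(p[:2]); x=d[...,0]*c+d[...,1]*s; y=-d[...,0]*s+d[...,1]*c
    m=(abs(x+54)<40)&(y>ya)&(y<yb)&(W[...,2]>z0)&(W[...,2]<z1)
    print(cam,m.sum(),"ymax",np.max(y[m],initial=-999).round(1),"ymin",np.min(y[m],initial=999).round(1))
    for y0 in np.arange(ya,yb,12):
        k=m&(abs(y-y0)<4)
        if k.sum()>3: print(int(y0),np.percentile(x[k],[1,50,99]).round(1),np.percentile(W[...,2][k],[5,50,95]).round(1))
E
python3 m7.py 72 115 -300 -170
```

```text
[ 503.5 -207.2   75.3] [-3.136e+00  3.000e-03  1.389e+00] [ 0.9  0.6 -0.5] 32.8
TCP tray -59.3 -319.9
top 360 ymax -179.9 ymin -299.4
-300 [-75.1 -71.6 -65.3] [82.2 86.4 90.9]
-288 [-72.9 -58.1 -43.9] [82.8 88.3 91.5]
-276 [-70.4 -58.8 -45.2] [80.1 86.8 91.5]
-264 [-69.  -57.8 -44.4] [79.9 87.1 91. ]
-252 [-67.1 -54.5 -43.6] [82.2 86.8 91.9]
-240 [-65.2 -54.4 -44.3] [82.4 86.3 90.6]
-228 [-62.4 -54.6 -43.2] [80.9 86.1 94.7]
-216 [-60.6 -52.1 -42.8] [82.5 87.4 92.5]
-204 [-58.7 -52.  -43.6] [82.7 87.  90. ]
-192 [-56.4 -51.  -42.5] [78.4 87.8 90.2]
-180 [-55.1 -49.4 -44.1] [83.7 85.7 90. ]
scene 242 ymax -180.8 ymin -299.0
-288 [-42.8 -41.2 -39.4] [73.4 75.9 80.3]
-276 [-45.3 -42.  -40. ] [74.3 82.6 87.2]
-264 [-66.3 -44.6 -40.1] [76.6 85.  88.1]
-252 [-62.6 -48.3 -40.6] [76.9 86.1 89. ]
-240 [-61.2 -46.4 -41.1] [74.7 86.6 89.4]
-228 [-59.5 -46.7 -40.3] [77.5 85.6 87.5]
-216 [-54.7 -45.5 -39.6] [78.7 85.7 88.9]
-204 [-54.8 -42.7 -38.9] [76.  83.7 87.4]
-192 [-51.6 -42.2 -38.8] [73.9 86.2 88.6]
-180 [-50.8 -43.8 -41. ] [77.4 83.8 86.9]
```

>>> move_arm --pt "0 0 0 0.0012 0 -0.02 0.02" --pt "0 0 0 0 0 -0.015 0.02" --pt "0 0 0 0 0 -0.007 0.02" --pt "0 0 0 0 0 0 0.02" --pt "0 0 0 0 0 0 0.02"

```text
clock: 21.25
eef_pos: [505.6, -208.3, 34.4]
tool_rot: [-3.138, 0.004, 1.388]
force: [-0.1, 0.9, -0.7]
width: 32.8
gripper_force: 59.9
```

>>> move_arm --pt "0 0 0 0.0021 0.02 0 0.02" --pt "0 0 0 0.0021 0.02 0 0.02" --pt "0 0 0 0.0021 0.02 0 0.02" --pt "0 0 0 0 0 0 0.02" --pt "0 0 0 0 0 0 0.02"

```text
clock: 21.75
eef_pos: [511.2, -148.2, 34.5]
tool_rot: [-3.137, 0.004, 1.389]
force: [-2.7, 0.8, -0.3]
width: 32.6
gripper_force: 58.7
```

```bash
python3 m7.py 38 55 -250 -110
```

```text
[ 511.2 -148.2   34.5] [-3.137  0.004  1.389] [-2.7  0.8 -0.3] 32.6
TCP tray -58.0 -260.4
top 341 ymax -110.4 ymin -235.7
-226 [-70.6 -58.2 -43. ] [42.3 45.4 52.2]
-214 [-66.5 -55.3 -41.6] [40.3 44.3 48.8]
-202 [-65.3 -53.8 -42.3] [41.5 44.5 50.3]
-190 [-63.  -50.4 -41.1] [40.7 44.6 47.3]
-178 [-60.3 -50.9 -40.4] [39.8 44.1 47. ]
-166 [-79.9 -50.4 -40.8] [40.6 43.4 46.9]
-154 [-91.  -51.6 -40. ] [38.5 42.1 46.7]
-142 [-87.  -48.  -28.8] [38.7 41.4 47.4]
-130 [-88.3 -46.7 -34.6] [38.9 40.7 45.7]
-118 [-89.5 -78.4 -24.3] [38.2 39.5 42.1]
scene 163 ymax -110.7 ymin -240.2
-214 [-42.  -39.1 -38. ] [40.5 42.4 46.9]
-202 [-61.  -41.8 -37.7] [39.  44.4 47.1]
-190 [-60.  -48.4 -38.8] [39.7 44.  46. ]
-178 [-57.4 -47.6 -36.9] [40.9 43.2 45.1]
-166 [-67.6 -45.8 -36.8] [38.9 41.6 45.7]
-154 [-78.6 -44.9 -25.2] [38.7 41.7 45. ]
-142 [-77.9 -46.4 -36.5] [38.6 40.2 44.3]
-130 [-72.8 -42.  -36.1] [39.3 41.3 42.8]
```

>>> move_arm --pt "0 0 1.0 -0.0005 0 -0.001 0.02" --pt "0 0 0 0 0 0 0.02" --pt "0 0 0 0.0016 0.015 0 0.02" --pt "0 0 0 0.0016 0.015 0 0.02" --pt "0 0 0 0 0 0 0.02"

```text
clock: 22.35
eef_pos: [515.7, -117.5, 33.5]
tool_rot: [-3.14, 0.003, 1.406]
force: [-0.7, 0.5, -0.2]
width: 32.7
gripper_force: 60.0
```

>>> move_arm --pt "0 0 0 0.0011 0.01 0 0.02" --pt "0 0 0 0.0005 0.005 0 0.02" --pt "0 0 0 0 0 -0.001 0.02" --pt "0 0 0 0 0 0 0.02" --pt "0 0 0 0 0 0 0.02"

```text
clock: 22.85
eef_pos: [516.3, -103.8, 32.1]
tool_rot: [-3.138, 0.004, 1.404]
force: [1.1, 0.4, 1.3]
width: 32.6
gripper_force: 60.5
```

```bash
python3 m7.py 38 55 -250 -110
```

```text
[ 516.3 -103.8   32.1] [-3.138  0.004  1.404] [1.1 0.4 1.3] 32.6
TCP tray -57.6 -215.8
top 258 ymax -110.1 ymin -184.0
-178 [-68.7 -59.7 -43.9] [41.3 44.3 47.7]
-166 [-66.8 -55.1 -41.5] [39.7 43.1 46.4]
-154 [-87.9 -55.8 -42.6] [38.7 43.6 48.7]
-142 [-91.4 -53.5 -24. ] [38.3 41.9 47.1]
-130 [-90.8 -51.7 -30.7] [38.2 42.9 44.4]
-118 [-75.7 -50.5 -27.2] [38.4 43.8 48.5]
scene 258 ymax -110.8 ymin -249.7
-250 [-79.6 -61.  -41. ] [42.1 44.3 47.7]
-238 [-77.  -61.8 -42.1] [41.3 44.5 46.1]
-226 [-81.2 -58.2 -27.2] [40.6 45.8 53.5]
-214 [-76.4 -67.8 -26.7] [41.8 45.9 54.2]
-154 [-60.8 -41.6 -24.2] [38.6 42.  45.3]
-142 [-69.9 -45.  -29.9] [38.4 41.4 44.4]
-130 [-60.2 -48.4 -35.8] [39.5 41.8 45.1]
-118 [-54.  -47.1 -36.6] [39.8 41.6 44.3]
```

>>> move_arm --pt "0 0 0 0.0005 0.005 0 0.02" --pt "0 0 0 0 0 -0.0015 0.02" --pt "0 0 0 0 0 0 0.02" --pt "0 0 0 0 0 0 0.06" --pt "0 0 0 0 0 0 0.06"

```text
clock: 23.45
eef_pos: [516.0, -98.9, 30.4]
tool_rot: [-3.137, 0.005, 1.405]
force: [0.4, -0.4, 0.0]
width: 59.5
gripper_force: 0.0
```

>>> move_arm --pt "0 0 0 0 0 0 0.06" --pt "0 0 0 0 0 0 0.06" --pt "0 0 0 0 0 0.03 0.06" --pt "0 0 0 0 0 0.04 0.0854" --pt "0 0 0 0 0 0.04 0.0854"

```text
clock: 23.95
eef_pos: [515.7, -98.7, 141.4]
tool_rot: [-3.136, 0.004, 1.405]
force: [1.1, -0.7, -0.4]
width: 84.5
gripper_force: 0.0
```

>>> move_arm --pt "0 0 0 -0.02 -0.04 0.01 0.0854" --pt "0 0 0 -0.02 -0.04 0 0.0854" --pt "0 0 0 -0.02 -0.04 0 0.0854" --pt "0 0 0 0 0 0 0.0854" --pt "0 0 0 0 0 0 0.0854"

```text
clock: 24.45
eef_pos: [455.7, -220.1, 150.6]
tool_rot: [-3.138, 0.005, 1.401]
force: [0.8, 0.1, 0.3]
width: 85.6
gripper_force: 0.0
```

```bash
python3 m7.py 38 55 -260 -60
cat > m8.py <<'E'
from h import *
from scipy.optimize import minimize
im,W=look(); P=W[np.isfinite(W[...,0])]
# mallet: head top z~58, handle top z~47
Q=P[(np.hypot(P[:,0]-375,P[:,1]+357)<190)&(P[:,2]>38)&(P[:,2]<75)]
G=np.mgrid[300:470:2.5,-470:-250:2.5].reshape(2,-1).T
from scipy.spatial import cKDTree
B=P[np.hypot(P[:,0]-375,P[:,1]+357)<170]
def hm(x,y):
    h=np.where((abs(x)<22)&(abs(y)<45),58,0.); h[(abs(y)<11)&(x<-22)&(x>-182)]=47; return h
def f(p):
    c,s=np.cos(p[2]),np.sin(p[2]); d=B[:,:2]-p[:2]; x=d[:,0]*c+d[:,1]*s; y=-d[:,0]*s+d[:,1]*c
    return np.mean(np.minimum(abs(hm(x,y)-np.where(B[:,2]<36,0,B[:,2])),15))
r=min((minimize(f,[405+i,-394,-.85+t],method="Nelder-Mead",options=dict(initial_simplex=np.array([[405+i,-394,-.85+t],[413+i,-394,-.85+t],[405+i,-386,-.85+t],[405+i,-394,-.75+t]]))) for i in(-5,5) for t in(-.1,.1)),key=lambda r:r.fun)
print("mallet",r.x.round(3),np.degrees(r.x[2]).round(1),r.fun); c,s=np.cos(r.x[2]),np.sin(r.x[2])
d=B[:,:2]-r.x[:2]; x=d[:,0]*c+d[:,1]*s; y=-d[:,0]*s+d[:,1]*c
print("head z",np.median(B[(abs(x)<15)&(abs(y)<35),2]),"handle z near/far",[np.median(B[(abs(y)<7)&(abs(x-k)<12),2]).round(1) for k in(-45,-90,-165)])
E
python3 m8.py
```

```text
[ 455.7 -220.1  150.6] [-3.138  0.005  1.401] [0.8 0.1 0.3] 85.6
TCP tray -105.4 -337.8
top 450 ymax -61.4 ymin -231.9
-224 [-75.5 -64.7 -51.4] [38.7 39.  41. ]
-212 [-74.3 -56.3 -46.7] [38.6 39.1 40. ]
-200 [-73.4 -59.8 -45.5] [39.9 40.8 44.1]
-188 [-70.3 -58.5 -44.2] [38.9 40.3 44.6]
-176 [-70.4 -55.6 -42.6] [38.3 40.9 44.3]
-164 [-83.8 -55.8 -42. ] [38.9 42.  49.4]
-152 [-91.1 -57.7 -26.9] [38.6 43.  48.9]
-140 [-92.2 -56.8 -29.5] [38.2 44.4 49.3]
-128 [-90.1 -53.3 -36.7] [38.4 46.5 52.2]
-116 [-86.1 -48.6 -24.3] [38.1 47.8 53.4]
-104 [-90.7 -49.7 -23.4] [38.2 40.2 54.2]
-92 [-90.9 -51.9 -26.2] [38.2 43.1 53.5]
-80 [-88.6 -55.2 -29.8] [38.3 39.4 53.5]
-68 [-70.8 -59.6 -24.7] [38.6 40.5 42.3]
scene 256 ymax -63.3 ymin -215.2
-188 [-67.8 -55.8 -41.2] [38.1 38.7 40.9]
-176 [-65.3 -53.3 -39.7] [38.4 40.8 43.8]
-164 [-62.6 -50.1 -38.9] [39.3 42.3 44.7]
-152 [-72.9 -50.1 -37.4] [38.5 44.4 46.7]
-140 [-86.  -50.5 -37. ] [38.4 44.5 49.2]
-128 [-79.5 -47.5 -28.9] [38.3 47.  51.2]
-116 [-57.7 -43.5 -27.4] [40.3 49.2 52.9]
-104 [-84.8 -44.8 -30.9] [38.3 49.  52. ]
-92 [-50.4 -38.8 -36.6] [40.2 51.1 53.2]
-80 [-46.5 -38.  -28. ] [40.6 42.4 53. ]
mallet [ 408.273 -398.266   -0.841] -48.2 9.296566984163771
head z 58.09803828676809 handle z near/far [np.float64(nan), np.float64(nan), np.float64(735.8)]
  return _methods._mean(a, axis=axis, dtype=dtype,
  ret = ret.dtype.type(ret / rcount)
```

The wedge tipped, because its balance point was outside the tray end. I'll measure the tilt, re-grip, level it and slide it closer to the bite.

```bash
cat > m9.py <<'E'
from h import *
p=(596.69,104.49,-.1074); c,s=np.cos(p[2]),np.sin(p[2])
def run(cam="top",save=None):
    im,W=look(cam); d=W[...,:2]-np.array(p[:2]); x=d[...,0]*c+d[...,1]*s; y=-d[...,0]*s+d[...,1]*c
    I=im.astype(int); m=(abs(x+54)<45)&(y>-290)&(y<80)&(W[...,2]>18)&(W[...,2]<75)&(I[...,2]<135)&(I[...,2]>I[...,0]+18)&(x<-38)
    print(cam,m.sum(),"y",y[m].min().round(1),y[m].max().round(1))
    for y0 in np.arange(-276,80,14):
        k=m&(abs(y-y0)<5)
        if k.sum()>4: print(int(y0),np.percentile(x[k],[2,50,98]).round(1),np.percentile(W[...,2][k],[10,50,90]).round(1))
    b=W[...,2]; kk=(abs(y)<140)&(x>-45)&(x<-15)&(b>33)&(b<40)&(I[...,2]<150)
    print("bar x",np.percentile(x[kk],[2,50,98]).round(1))
    if save: cv2.imwrite(f"pics/{save}.png",cv2.resize(im[150:260,250:390],(763,600),interpolation=cv2.INTER_CUBIC))
import sys
run(save=sys.argv[1] if len(sys.argv)>1 else None)
E
python3 m9.py tilt
```

```text
top 663 y -246.9 79.7
-248 [-81.6 -62.9 -44.9] [25.2 27.2 31.4]
-234 [-80.4 -62.6 -45. ] [27.  32.2 35.9]
-220 [-77.3 -61.9 -44.8] [30.6 34.9 38.1]
-206 [-74.8 -59.8 -43.6] [31.1 35.3 39. ]
-192 [-72.3 -57.2 -43.1] [33.1 38.4 41.4]
-178 [-70.  -55.9 -42.1] [37.3 39.9 42.9]
-164 [-76.6 -55.6 -41.9] [36.2 42.  45.3]
-150 [-74.6 -55.5 -40. ] [31.3 45.  49. ]
-136 [-72.4 -53.1 -38.3] [32.3 44.6 49.4]
-122 [-60.5 -53.1 -39.8] [37.1 49.4 53.4]
-108 [-75.7 -51.2 -40.9] [39.9 51.7 55. ]
-94 [-93.  -48.5 -39.9] [34.9 51.5 55.7]
-80 [-79.2 -47.1 -39.1] [32.5 51.8 57. ]
-66 [-93.4 -38.9 -38.4] [29.7 31.3 34.4]
-24 [-88.9 -38.5 -38.4] [22.7 29.6 32.2]
18 [-93.2 -38.4 -38.1] [30.3 35.6 37. ]
bar x [-38.4 -30.5 -23.1]
```

View pics/tilt.png

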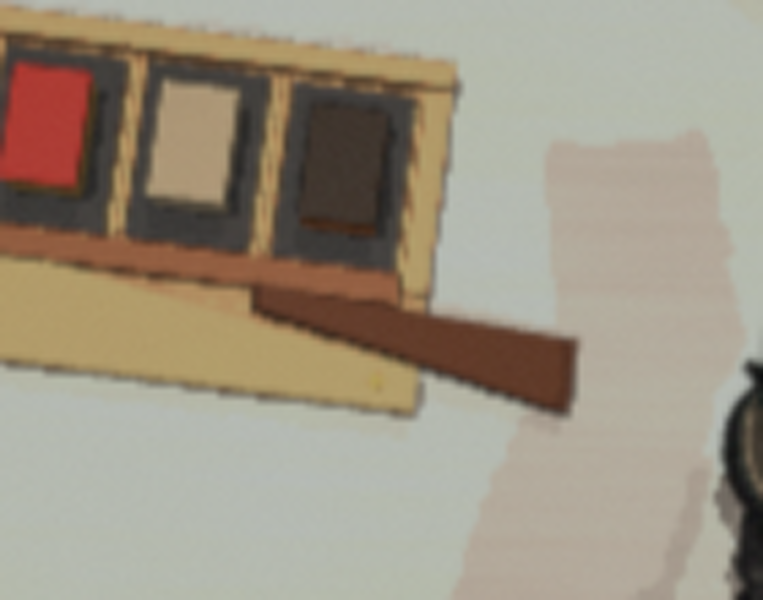

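The picture shows the butt resting on the counter at (560,375) and the tip up over the bar at (255,300), about 9° of tilt. I'll re-grip with the tool tilted the same way.

>>> move_arm --pt "4.5 -0.5 -1.5 0.0184 0.0328 -0.0135 0.0854" --pt "4.5 -0.5 0 0.0184 0.0328 -0.0135 0.0854" --pt "0 0 0 0.0184 0.0328 -0.0135 0.0854" --pt "0 0 0 0 0 0 0.0854" --pt "0 0 0 0 0 0 0.0854"

```text
clock: 25.15
eef_pos: [511.9, -118.1, 109.8]
tool_rot: [-3.125, -0.154, 1.382]
force: [-1.1, -0.9, -0.6]
width: 85.5
gripper_force: 0.0
```

>>> move_arm --pt "0 0 0 0 0 0 0.0854" --pt "0 0 0 0 0 0 0.0854"

```text
clock: 25.35
eef_pos: [511.4, -121.3, 110.4]
tool_rot: [-3.126, -0.152, 1.376]
force: [-1.3, -0.5, -0.3]
width: 85.3
gripper_force: 0.0
```

```bash
python3 -c "
from h import *
s=telemetry.read_state();print(R.from_euler('xyz',s['tool_rot']).as_matrix().round(3))"
```

```text
[[ 0.191  0.982  0.014]
 [ 0.97  -0.191  0.152]
 [ 0.152 -0.015 -0.988]]
```

>>> move_arm --pt "0 0 0 0.0005 0.0046 -0.03 0.0854" --pt "0 0 0 0.0005 0.0046 -0.03 0.0854" --pt "0 0 0 0.0005 0.0046 -0.02 0.0854" --pt "0 0 0 0 0 -0.009 0.0854" --pt "0 0 0 0 0 0 0.0854"

```text
clock: 25.85
eef_pos: [512.4, -107.2, 20.5]
tool_rot: [-3.124, -0.153, 1.376]
force: [-0.3, -0.5, 0.2]
width: 85.2
gripper_force: 0.0
```

>>> move_arm --pt "0 0 0 0 0 0 0.02" --pt "0 0 0 0 0 0 0.02" --pt "0 0 0 0 0 0 0.02" --pt "0 0 0 0 0 0 0.02" --pt "0 0 0 0 0 0 0.02"

```text
clock: 26.35
eef_pos: [513.8, -107.2, 22.2]
tool_rot: [-3.128, -0.152, 1.377]
force: [-0.7, -0.4, 7.0]
width: 33.4
gripper_force: 58.6
```

>>> move_arm --pt "0 0 0 0 0 0.01 0.02" --pt "0 0 0 0 0 0.012 0.02" --pt "-4.3 0.5 0 0 0 0 0.02" --pt "-4.4 0.5 0 0 0 0 0.02" --pt "0 0 0 0 0 0 0.02"

```text
clock: 26.85
eef_pos: [514.7, -102.4, 44.7]
tool_rot: [-3.141, -0.002, 1.385]
force: [-0.1, 0.4, -0.9]
width: 33.4
gripper_force: 59.6
```

>>> move_arm --pt "0 0 0 0 0 0 0.02" --pt "0 0 0 0 0 0 0.02"

```text
clock: 27.05
eef_pos: [512.8, -107.9, 43.2]
tool_rot: [-3.137, -0.001, 1.376]
force: [0.7, 0.1, -2.0]
width: 33.6
gripper_force: 59.6
```

```bash
python3 m9.py;python3 -c "
from h import *
s=telemetry.read_state();print(s['eef_pos'].round(1),s['tool_rot'].round(3))"
```

```text
top 396 y -190.2 72.7
-178 [-72.2 -57.7 -43.9] [50.  53.9 58.4]
-164 [-92.8 -58.3 -45.1] [43.2 53.6 57.9]
-150 [-93.1 -56.3 -44.3] [41.  53.8 57.9]
-136 [-63.7 -53.6 -38.4] [38.  54.1 56. ]
-122 [-61.3 -54.  -42.4] [48.3 51.9 55. ]
-108 [-75.8 -51.3 -40. ] [38.1 52.6 56.8]
-94 [-92.9 -49.4 -39.7] [37.4 53.3 57.1]
-80 [-80.2 -47.9 -38.8] [37.6 53.3 56.6]
-66 [-93.2 -38.9 -38.4] [26.3 29.7 34.2]
18 [-93.2 -38.9 -38.2] [33.3 36.5 37. ]
46 [-93.3 -39.4 -38.5] [26.2 29.2 37.4]
bar x [-38.8 -31.  -22.9]
[ 512.7 -108.2   43. ] [-3.137e+00 -1.000e-03  1.375e+00]
```

>>> move_arm --pt "0 0 1.1 0.0022 0 -0.004 0.02" --pt "0 0 0 0 0 -0.004 0.02" --pt "0 0 0 0.0006 0.006 0 0.02" --pt "0 0 0 0.0006 0.006 0 0.02" --pt "0 0 0 0.0004 0.004 0 0.02"

```text
clock: 27.6
eef_pos: [517.8, -89.8, 35.2]
tool_rot: [-3.139, -0.001, 1.398]
force: [2.4, -1.5, -1.1]
width: 33.5
gripper_force: 59.8
```

>>> move_arm --pt "0 0 0 0 0 0 0.02" --pt "0 0 0 0 0 -0.002 0.02" --pt "0 0 0 0 0 0 0.02" --pt "0 0 0 0 0 0 0.02"

```text
clock: 28.0
eef_pos: [517.5, -90.5, 33.2]
tool_rot: [-3.139, -0.001, 1.397]
force: [2.6, -0.0, -0.4]
width: 33.3
gripper_force: 60.0
```

```bash
python3 m9.py;python3 -c "
from h import *
s=telemetry.read_state();print(s['eef_pos'].round(1),s['tool_rot'].round(3),s['force'].round(1))"
```

```text
top 384 y -170.1 72.2
-164 [-92.8 -61.6 -46.7] [38.7 44.5 48.9]
-150 [-93.4 -55.3 -38.5] [30.8 43.  46.5]
-136 [-73.  -54.  -38.3] [35.3 44.9 48. ]
-122 [-63.2 -52.8 -40. ] [40.4 44.5 48.1]
-108 [-74.6 -51.9 -38.7] [31.1 43.7 47.3]
-94 [-92.8 -48.6 -38.3] [33.8 42.1 46. ]
-80 [-93.3 -47.5 -39.3] [29.2 43.4 45.6]
-66 [-93.2 -46.6 -39.7] [34.8 44.  46.9]
18 [-93.5 -38.8 -38.1] [32.7 35.5 40.3]
46 [-93.2 -38.8 -38.5] [26.6 28.4 32.8]
bar x [-38.9 -31.1 -23.1]
[517.5 -90.6  33.2] [-3.139e+00 -1.000e-03  1.397e+00] [ 2.   1.  -0.6]
```

>>> move_arm --pt "0 0 0 0.0009 0.003 0 0.02" --pt "0 0 0 0.0006 0.003 -0.001 0.02" --pt "0 0 0 0 0 -0.0015 0.02" --pt "0 0 0 0 0 0 0.02" --pt "0 0 0 0 0 0 0.02"

```text
clock: 28.55
eef_pos: [519.2, -84.7, 30.7]
tool_rot: [-3.139, -0.001, 1.397]
force: [4.6, -2.4, -0.8]
width: 33.4
gripper_force: 59.8
```

>>> move_arm --pt "0 0 0 0 0 0 0.045" --pt "0 0 0 0 0 0 0.06" --pt "0 0 0 0 0 0 0.06" --pt "0 0 0 0 0 0 0.06" --pt "0 0 0 0 0 0.03 0.06"

```text
clock: 29.05
eef_pos: [515.4, -84.3, 58.2]
tool_rot: [-3.13, -0.0, 1.398]
force: [0.7, -0.0, 0.0]
width: 59.9
gripper_force: 0.0
```

>>> move_arm --pt "0 0 0 0 0 0.04 0.0854" --pt "0 0 0 0 0 0.04 0.0854" --pt "0 0 0 -0.02 -0.04 0.01 0.0854" --pt "0 0 0 -0.02 -0.04 0 0.0854" --pt "0 0 0 -0.02 -0.04 0 0.0854"

```text
clock: 29.55
eef_pos: [457.6, -205.8, 151.3]
tool_rot: [-3.138, -0.0, 1.399]
force: [0.7, -0.1, -0.6]
width: 85.2
gripper_force: 0.0
```

```bash
python3 m9.py; python3 m8.py
```

```text
top 637 y -222.2 72.9
-220 [-79.9 -60.5 -42.9] [38.8 42.4 44.4]
-206 [-77.3 -59.4 -41.7] [35.1 42.  45.7]
-192 [-74.7 -57.9 -43.3] [39.2 41.4 45.7]
-178 [-72.  -56.4 -42.5] [38.5 42.1 46.5]
-164 [-76.  -55.6 -41.6] [37.  40.9 45.1]
-150 [-76.1 -55.4 -40.8] [36.1 41.9 44.6]
-136 [-73.5 -53.8 -38.6] [34.7 41.4 46.1]
-122 [-63.5 -52.6 -38.3] [38.  41.8 47.4]
-108 [-73.3 -51.3 -39.3] [35.7 41.6 45. ]
-94 [-93.  -49.1 -39.1] [35.  42.6 47.8]
-80 [-93.2 -48.3 -40.1] [27.  41.  45.1]
-66 [-93.2 -46.1 -39.5] [34.7 40.5 44.7]
-52 [-85.6 -45.7 -38.7] [31.9 38.  42.5]
46 [-93.4 -38.7 -38.2] [26.1 28.2 32.9]
bar x [-42.  -31.2 -23.1]
mallet [ 406.458 -400.157   -0.858] -49.2 8.530963659541564
head z 57.723045539444 handle z near/far [np.float64(nan), np.float64(nan), np.float64(47.0)]
  return _methods._mean(a, axis=axis, dtype=dtype,
  ret = ret.dtype.type(ret / rcount)
```

```bash
sed -e 's/im,W=look()/W=cloud("top",np.load("top0.npy"))/' m8.py > m8b.py; python3 m8b.py; python3 -c "
from h import *
im,W=look(); print([ (np.round(w('top',q['location'])).tolist(),q['confidence']) for q in finder.pinpoint('top','mallet')[:2]])
s,V=look('scene');print([ (np.round(w('scene',q['location'])).tolist(),q['confidence']) for q in finder.pinpoint('scene','mallet')[:2]+finder.pinpoint('scene','mallet_place')[:2]])
st=telemetry.read_state();print(st['eef_pos'].round(1),st['qpos'].round(2))"
```

```text
mallet [ 408.626 -398.029   -0.838] -48.0 0.8643981011418949
head z 57.91354396126451 handle z near/far [np.float64(46.6), np.float64(46.7), np.float64(48.0)]
[([410.0, -394.0, 34.0], 0.92)]
[([414.0, -395.0, 38.0], 0.77), ([403.0, -398.0, 32.0], 0.7)]
[ 459.1 -203.   150.7] [ 0.7   0.58 -0.5   1.99  0.43  0.68 -0.25]
```

>>> move_arm --pt "0 0 7.4 -0.011 -0.0236 0 0.0854" --pt "0 0 7.4 -0.011 -0.0236 0 0.0854" --pt "0 0 7.4 -0.011 -0.0236 0 0.0854" --pt "0 0 7.4 -0.011 -0.0236 0 0.0854" --pt "0 0 7.4 -0.011 -0.0236 0 0.0854"

```text
clock: 30.4
eef_pos: [404.2, -322.0, 150.7]
tool_rot: [-3.138, -0.001, 2.052]
force: [0.6, -0.4, 0.0]
width: 85.4
gripper_force: 0.0
```

>>> move_arm --pt "0 0 7.4 -0.011 -0.0236 -0.02 0.0854" --pt "0 0 7.4 -0.011 -0.0236 -0.02 0.0854" --pt "0 0 0 0 0 0 0.0854" --pt "0 0 0 0 0 0 0.0854" --pt "0 0 0 0 0 0 0.0854"

```text
clock: 30.9
eef_pos: [383.3, -368.2, 111.2]
tool_rot: [-3.139, 0.0, 2.304]
force: [-0.3, 0.3, 0.1]
width: 85.4
gripper_force: 0.0
```

```bash
cat > m10.py <<'E'
from h import *
st=telemetry.read_state();print(st['eef_pos'].round(1),st['tool_rot'].round(3),st['force'].round(1),st['qpos'].round(2))
im,W=look("scene")
P=W[np.isfinite(W[...,0])]
from scipy.optimize import minimize
B=P[(np.hypot(P[:,0]-400,P[:,1]+385)<110)&(P[:,2]>52)&(P[:,2]<63)]
print(len(B),cv2.minAreaRect(B[:,:2].astype(np.float32)))
print([ (np.round(w('scene',q['location'])).tolist(),round(q['confidence'],2)) for q in finder.pinpoint('scene','mallet')[:2]])
E
python3 m10.py
```

```text
[ 383.3 -368.2  111.2] [-3.139  0.     2.304] [-0.3  0.3  0.1] [ 1.17  0.73 -0.72  1.94  0.72  0.74  0.76]
475 ((411.3675231933594, -400.013671875), (89.40228271484375, 45.458763122558594), 42.19401168823242)
[([412.0, -394.0, 35.0], 0.98), ([527.0, -61.0, 10.0], 0.22)]
```

>>> move_arm --pt "0 0 0 -0.001 0 -0.035 0.0854" --pt "0 0 0 0 0 -0.035 0.0854" --pt "0 0 0 0 0 -0.018 0.0854" --pt "0 0 0 0 0 -0.007 0.0854" --pt "0 0 0 0 0 0 0.0854"

```text
clock: 31.5
eef_pos: [381.0, -369.1, 15.6]
tool_rot: [-3.138, -0.001, 2.303]
force: [-0.3, -0.4, 0.8]
width: 85.6
gripper_force: 0.0
```

>>> move_arm --pt "0 0 0 0 0 0 0.01" --pt "0 0 0 0 0 0 0.01" --pt "0 0 0 0 0 0 0.01" --pt "0 0 0 0 0 0 0.01" --pt "0 0 0 0 0 0 0.01"

```text
clock: 32.0
eef_pos: [381.5, -369.8, 16.5]
tool_rot: [-3.139, 0.001, 2.302]
force: [0.3, 1.7, 8.2]
width: 21.2
gripper_force: 60.1
```

>>> move_arm --pt "0 0 0 0 0 0 0.01" --pt "0 0 0 0 0 0 0.01" --pt "0 0 0 0 0 0.015 0.01" --pt "0 0 0 0 0 0.03 0.01" --pt "0 0 0 0 0 0.03 0.01"

```text
clock: 32.5
eef_pos: [379.2, -369.3, 91.3]
tool_rot: [-3.137, -0.004, 2.302]
force: [0.4, -0.6, -3.2]
width: 21.2
gripper_force: 59.2
```

>>> move_arm --pt "0 0 7 0.0156 0.031 0 0.01" --pt "0 0 7 0.0156 0.031 0 0.01" --pt "0 0 7 0.0156 0.031 0 0.01" --pt "0 0 7 0.0156 0.031 0 0.01" --pt "0 0 7 0.0156 0.031 0 0.01"

```text
clock: 33.0
eef_pos: [458.0, -214.2, 91.0]
tool_rot: [-3.137, -0.002, 2.917]
force: [1.0, -0.3, -3.8]
width: 20.9
gripper_force: 59.4
```

>>> move_arm --pt "0 0 7 0.0156 0.031 0 0.01" --pt "0 0 0 0 0 0 0.01" --pt "0 0 0 0 0 0 0.01" --pt "0 0 0 0 0 0 0.01" --pt "0 0 0 0 0 0 0.01"

```text
clock: 33.5
eef_pos: [473.0, -185.4, 90.5]
tool_rot: [-3.137, -0.002, 3.032]
force: [0.2, 0.1, -3.8]
width: 20.9
gripper_force: 59.7
```

```bash
cat > m11.py <<'E'
from h import *
st=telemetry.read_state();e=st['eef_pos'];print(e.round(1),st['tool_rot'].round(3),st['force'].round(1),st['qpos'].round(2),round(st['width'],1))
p=(596.69,104.49,-.1074); c,s=np.cos(p[2]),np.sin(p[2])
d=e[:2]-p[:2]; print("TCP tray",(d[0]*c+d[1]*s).round(1),(-d[0]*s+d[1]*c).round(1))
for cam in("top","scene"):
    im,W=look(cam); d=W[...,:2]-np.array(p[:2]); x=d[...,0]*c+d[...,1]*s; y=-d[...,0]*s+d[...,1]*c; z=W[...,2]
    h=e[2]+17.5+24
    m=(abs(x+50)<60)&(y>-390)&(y<-130)&(abs(z-h)<6)&(im[...,2]>im[...,0]+25)
    if m.sum()>20: print(cam,"head",m.sum(),cv2.minAreaRect(np.c_[x[m],y[m]].astype(np.float32)),np.percentile(x[m],[2,98]).round(1),"y",np.percentile(y[m],[2,98]).round(1),"z",np.median(z[m]).round(1))
E
python3 m11.py; python3 m9.py | tail -16
```

```text
[ 473.  -185.4   90.5] [-3.137e+00 -2.000e-03  3.032e+00] [ 0.2  0.1 -3.8] [ 0.85  0.79 -0.84  2.02  0.89  0.75  0.91] 20.9
TCP tray -91.9 -301.5
top head 103 ((-53.65452575683594, -273.42803955078125), (35.28553771972656, 43.59174346923828), 88.85316467285156) [-73.7 -32.5] y [-286.7 -256.1] z 131.3
scene head 424 ((-51.45729064941406, -304.0794677734375), (46.44192123413086, 89.37532043457031), 0.48533156514167786) [-71.3 -29.6] y [-347.2 -261.9] z 130.9
top 632 y -222.1 79.4
-220 [-79.4 -60.5 -43. ] [37.1 42.6 47.1]
-206 [-77.9 -58.8 -42.2] [38.3 42.8 46.1]
-192 [-74.7 -57.8 -42.9] [39.2 42.3 45.7]
-178 [-72.1 -56.8 -42.3] [36.7 41.9 45.6]
-164 [-75.9 -55.9 -41.3] [36.1 42.1 46. ]
-150 [-76.8 -55.1 -40.9] [38.2 41.1 46.2]
-136 [-74.7 -54.1 -40.8] [37.4 41.8 44.7]
-122 [-63.3 -52.3 -39.8] [38.6 41.8 47.3]
-108 [-74.  -51.6 -39.9] [34.9 42.3 46.2]
-94 [-93.2 -49.1 -38.8] [36.5 40.9 44. ]
-80 [-55.7 -46.5 -39.2] [37.6 40.5 44.3]
-66 [-93.1 -47.6 -39.6] [34.7 40.2 44.7]
-52 [-83.1 -44.  -38.2] [33.2 38.6 42.8]
46 [-93.  -38.6 -38.6] [24.  29.6 31.5]
bar x [-41.4 -31.2 -23.2]
```

>>> move_arm --pt "0 0 0 0 0 -0.035 0.01" --pt "0 0 0 0 0 -0.03 0.01" --pt "0 0 0 0 0 -0.011 0.01" --pt "0 0 0 0 0 0 0.01" --pt "0 0 0 0 0 0 0.01"

```text
clock: 34.15
eef_pos: [474.7, -183.8, 15.4]
tool_rot: [-3.138, 0.0, 3.035]
force: [0.5, 0.1, -2.5]
width: 21.3
gripper_force: 59.5
```

>>> move_arm --pt "0 0 0 0.0021 0.02 0 0.01" --pt "0 0 0 0.0021 0.02 0 0.01"

```text
clock: 34.35
eef_pos: [479.4, -144.5, 16.0]
tool_rot: [-3.137, 0.002, 3.032]
force: [0.3, -0.2, -4.0]
width: 21.4
gripper_force: 59.9
```

>>> move_arm --pt "0 0 0 0 0 0 0.01"

```text
clock: 34.45
eef_pos: [480.4, -140.4, 16.6]
tool_rot: [-3.141, 0.004, 3.039]
force: [0.7, -0.8, -4.0]
width: 21.5
gripper_force: 60.1
```

>>> move_arm --pt "0 0 0 -0.0021 -0.02 0 0.01" --pt "0 0 0 0 0 0 0.01" --pt "0 0 0 0 0 0 0.01"

```text
clock: 34.75
eef_pos: [476.6, -165.0, 15.5]
tool_rot: [-3.137, 0.001, 3.032]
force: [0.8, 0.1, -4.7]
width: 21.0
gripper_force: 60.0
```

```bash
python3 m11.py; python3 m9.py | grep -E "top|bar|-2[0-9][0-9] |-1[89]"
```

```text
[ 476.6 -165.    15.5] [-3.137e+00  1.000e-03  3.032e+00] [ 0.8  0.1 -4.7] [ 0.73  0.89 -0.7   2.06  1.08  0.61  0.71] 21.0
TCP tray -90.6 -280.8
top head 87 ((-36.36267852783203, -198.463623046875), (142.00811767578125, 39.3687744140625), 77.9655532836914) [-59.7 -31.4] y [-269.5 -212. ] z 56.3
scene head 388 ((-38.732887268066406, -229.50088500976562), (199.728271484375, 57.09892654418945), 79.43309783935547) [-69.5 -27.4] y [-326.1 -239.3] z 55.8
top 671 y -264.1 79.2
-262 [-47.4 -41.7 -38.9] [55.3 56.3 60.8]
-248 [-53.9 -46.  -38.5] [52.4 55.1 61.2]
-234 [-74.2 -55.3 -39.1] [33.3 53.1 58.7]
-206 [-76.2 -56.7 -39. ] [37.9 41.2 45. ]
-192 [-74.8 -57.5 -40.7] [37.8 42.  45.8]
bar x [-42.3 -31.3 -22.8]
```

>>> move_arm --pt "0 0 0 0.0021 0.02 0 0.01" --pt "0 0 0 0.0018 0.017 0 0.01"

```text
clock: 35.1
eef_pos: [480.7, -128.7, 14.9]
tool_rot: [-3.134, 0.0, 3.032]
force: [4.1, -12.9, -3.9]
width: 21.2
gripper_force: 60.3
```

>>> move_arm --pt "0 0 0 0 0 0 0.01"

```text
clock: 35.2
eef_pos: [481.4, -126.3, 15.2]
tool_rot: [-3.136, 0.001, 3.036]
force: [0.5, -0.5, -3.4]
width: 20.7
gripper_force: 60.2
```

>>> move_arm --pt "0 0 0 -0.0021 -0.02 0 0.01" --pt "0 0 0 0 0 0 0.01"

```text
clock: 35.4
eef_pos: [477.1, -149.6, 14.4]
tool_rot: [-3.135, -0.002, 3.032]
force: [0.2, -0.9, -3.7]
width: 21.2
gripper_force: 60.4
```

>>> move_arm --pt "0 0 0 0.0019 0.018 0 0.01" --pt "0 0 0 0.0013 0.012 0 0.01"

```text
clock: 35.6
eef_pos: [481.3, -119.1, 14.7]
tool_rot: [-3.133, -0.001, 3.031]
force: [1.9, -14.7, -3.0]
width: 21.5
gripper_force: 60.6
```

>>> move_arm --pt "0 0 0 0 0 0 0.01"

```text
clock: 35.7
eef_pos: [482.0, -117.8, 14.9]
tool_rot: [-3.134, 0.0, 3.034]
force: [1.8, -4.7, -4.2]
width: 20.9
gripper_force: 60.4
```

>>> move_arm --pt "0 0 0 -0.0021 -0.02 0 0.01" --pt "0 0 0 0 0 0 0.01"

```text
clock: 35.9
eef_pos: [478.4, -139.0, 14.4]
tool_rot: [-3.135, -0.002, 3.032]
force: [-0.5, -0.3, -3.5]
width: 21.4
gripper_force: 60.6
```

```bash
python3 m11.py; python3 m9.py | grep -E "top|bar|-2[0-9][0-9] |-1[89]"
```

```text
[ 478.4 -139.    14.4] [-3.135e+00 -2.000e-03  3.032e+00] [-0.5 -0.3 -3.5] [ 0.67  0.89 -0.69  2.07  1.09  0.6   0.65] 21.4
TCP tray -91.5 -254.8
top head 61 ((-40.72682571411133, -175.8379669189453), (110.54877471923828, 48.98891067504883), 72.98881530761719) [-62.8 -32.3] y [-232.8 -170.5] z 54.7
scene head 378 ((-41.16217803955078, -214.42556762695312), (177.37315368652344, 58.2277946472168), 78.0438003540039) [-70.7 -28.2] y [-299.2 -212. ] z 54.7
top 552 y -228.2 66.9
-220 [-56.1 -45.6 -38.4] [54.1 57.1 59.1]
-206 [-60.5 -51.  -39.2] [32.3 53.7 57.8]
bar x [-42.7 -29.2 -19.6]
```

>>> move_arm --pt "0 0 0 0.0019 0.018 0 0.01" --pt "0 0 0 0.0011 0.01 0 0.01"

```text
clock: 36.25
eef_pos: [482.2, -110.8, 14.7]
tool_rot: [-3.133, -0.001, 3.033]
force: [1.6, -14.0, -4.0]
width: 21.3
gripper_force: 60.9
```

>>> move_arm --pt "0 0 0 0 0 0 0.01"

```text
clock: 36.35
eef_pos: [482.5, -110.4, 14.7]
tool_rot: [-3.133, -0.001, 3.034]
force: [1.9, -7.1, -3.6]
width: 21.1
gripper_force: 60.6
```

>>> move_arm --pt "0 0 0 -0.0021 -0.02 0 0.01" --pt "0 0 0 0 0 0 0.01"

```text
clock: 36.55
eef_pos: [479.4, -130.7, 14.4]
tool_rot: [-3.136, -0.002, 3.033]
force: [-1.0, -0.7, -4.0]
width: 21.2
gripper_force: 61.0
```

>>> move_arm --pt "0 0 0 0.0016 0.015 0 0.01" --pt "0 0 0 0.0009 0.008 0 0.01"

```text
clock: 36.75
eef_pos: [481.5, -109.5, 14.6]
tool_rot: [-3.129, -0.003, 3.031]
force: [-2.4, -20.5, 0.2]
width: 20.9
gripper_force: 61.8
```

>>> move_arm --pt "0 0 0 0 0 0 0.01"

```text
clock: 36.85
eef_pos: [481.5, -109.7, 14.6]
tool_rot: [-3.129, -0.003, 3.032]
force: [-0.6, -10.7, -1.5]
width: 21.4
gripper_force: 61.4
```

>>> move_arm --pt "0 0 0 -0.0021 -0.02 0 0.01" --pt "0 0 0 0 0 0 0.01"

```text
clock: 37.05
eef_pos: [479.8, -127.6, 14.4]
tool_rot: [-3.136, -0.002, 3.033]
force: [-0.1, -0.1, -4.0]
width: 21.1
gripper_force: 61.3
```

```bash
python3 m11.py; python3 m9.py hit1| grep -E "top|bar|-2[0-9][0-9] |-1[89]"
```

```text
[ 479.8 -127.6   14.4] [-3.136e+00 -2.000e-03  3.033e+00] [-0.1 -0.1 -4. ] [ 0.65  0.89 -0.69  2.08  1.09  0.6   0.62] 21.1
TCP tray -91.3 -243.3
top head 54 ((-45.28604507446289, -180.66317749023438), (81.40734100341797, 25.976167678833008), 89.29784393310547) [-57.7 -32.8] y [-219.2 -165.8] z 55.3
scene head 371 ((-41.8272705078125, -208.3854217529297), (166.35665893554688, 63.61460876464844), 76.04888153076172) [-71.1 -28.4] y [-287.8 -201.6] z 54.8
top 511 y -214.3 67.0
-206 [-56.6 -47.7 -39. ] [53.3 55.3 59.7]
-192 [-59.8 -51.5 -41.6] [37.5 52.7 55.7]
bar x [-43.6 -27.3 -18.5]
```

>>> move_arm --pt "0 0 0 0.0016 0.015 0 0.01" --pt "0 0 0 0.0009 0.009 0 0.01"

```text
clock: 37.4
eef_pos: [480.9, -108.6, 14.4]
tool_rot: [-3.124, -0.005, 3.029]
force: [-3.7, -27.3, 4.3]
width: 21.3
gripper_force: 63.4
```

>>> move_arm --pt "0 0 0 0 0 0 0.01"

```text
clock: 37.5
eef_pos: [481.2, -109.0, 14.6]
tool_rot: [-3.123, -0.004, 3.029]
force: [-1.6, -16.1, 0.8]
width: 20.8
gripper_force: 62.3
```

>>> move_arm --pt "0 0 0 -0.0021 -0.02 0 0.01" --pt "0 0 0 0 0 0 0.01"

```text
clock: 37.7
eef_pos: [480.3, -123.7, 14.5]
tool_rot: [-3.136, -0.001, 3.032]
force: [0.0, -0.5, -3.7]
width: 21.4
gripper_force: 61.7
```

>>> move_arm --pt "0 0 0 0.0016 0.015 0 0.01" --pt "0 0 0 0.001 0.01 0 0.01"

```text
clock: 37.9
eef_pos: [480.4, -107.7, 14.4]
tool_rot: [-3.117, -0.007, 3.025]
force: [-6.0, -37.9, 11.6]
width: 20.9
gripper_force: 69.6
```

>>> move_arm --pt "0 0 0 0 0 0 0.01"

```text
clock: 38.0
eef_pos: [480.7, -108.1, 14.7]
tool_rot: [-3.116, -0.006, 3.025]
force: [-4.6, -24.3, 6.1]
width: 21.4
gripper_force: 65.2
```

>>> move_arm --pt "0 0 0 -0.0035 -0.033 0 0.01" --pt "0 0 0 -0.0043 -0.04 0.01 0.01" --pt "0 0 0 -0.0043 -0.04 0.04 0.01" --pt "0 0 0 0 0 0.03 0.01" --pt "0 0 0 0 0 0 0.01"

```text
clock: 38.5
eef_pos: [474.6, -204.7, 93.0]
tool_rot: [-3.139, 0.007, 3.034]
force: [0.5, 0.6, -4.4]
width: 21.0
gripper_force: 62.8
```

```bash
python3 m11.py; python3 m9.py hit2| grep -E "top|bar|-2[0-9][0-9] |-1[0-9][0-9] "; python3 m6.py
```

```text
[ 474.6 -204.7   93. ] [-3.139  0.007  3.034] [ 0.5  0.6 -4.4] [ 0.88  0.79 -0.84  2.    0.89  0.76  0.96] 21.0
TCP tray -88.2 -320.4
top head 134 ((-50.01118469238281, -294.92230224609375), (39.78693771362305, 42.73722839355469), 88.12866973876953) [-70.  -29.6] y [-313.2 -275.6] z 134.4
scene head 409 ((-48.5509033203125, -322.8211975097656), (90.40807342529297, 45.08515167236328), 89.84931945800781) [-68.8 -27. ] y [-365.1 -281. ] z 131.8
top 476 y -179.2 66.4
-178 [-71.7 -56.  -40. ] [38.9 41.8 45.7]
-164 [-75.  -55.8 -38.2] [37.9 42.2 46.3]
-150 [-75.3 -54.3 -39.1] [37.1 41.3 44.6]
-136 [-74.  -53.1 -38.8] [37.9 42.1 45.4]
-122 [-62.3 -52.4 -38.7] [38.2 42.5 45.8]
-108 [-74.3 -51.3 -39.8] [37.6 42.5 46.3]
bar x [-43.1 -27.1 -18.5]
1 ('empty', 0)
2 ([array([29.5, 40.8]), array([60.8, 41.6]), np.float64(0.5)], 'top', np.float64(63.8), 'board z', np.float64(22.4), 'tilt deg', array([ 0.2 , -0.28]), 319)
3 ([array([ 29.8, -36.4]), array([60.4, 41.7]), np.float64(1.2)], 'top', np.float64(64.0), 'board z', np.float64(22.1), 'tilt deg', array([-0.43,  0.6 ]), 335)
4 ([array([  30.2, -113.9]), array([40.4, 61.3]), np.float64(90.0)], 'top', np.float64(63.7), 'board z', np.float64(22.0), 'tilt deg', array([ 0.08, -0.19]), 350)
gouda None
cheddar None
pale None
mallet None
[ 471.1 -203.4   88.8]
```

View pics/hit2.png

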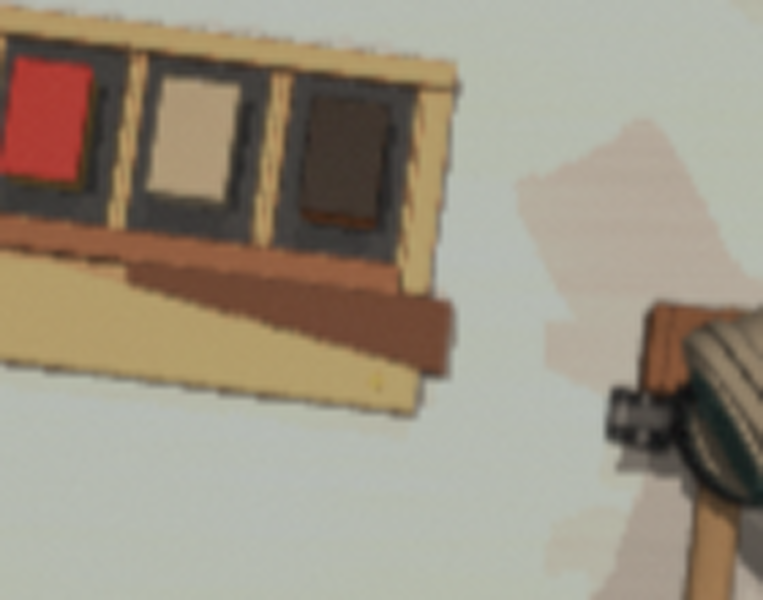

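Picture: the butt protrudes about 15 mm at (435,340), the bar is against the boards, and all three boards are square. The wedge is home. I'll take the mallet back.

>>> move_arm --pt "0 0 -7 -0.0152 -0.0277 0 0.01" --pt "0 0 -7 -0.0152 -0.0277 0 0.01" --pt "0 0 -7 -0.0152 -0.0277 0 0.01" --pt "0 0 -7 -0.0152 -0.0277 0 0.01" --pt "0 0 -7 -0.0152 -0.0277 0 0.01"

```text
clock: 39.2
eef_pos: [394.9, -342.9, 88.4]
tool_rot: [-3.138, -0.003, 2.421]
force: [0.3, 0.7, -4.4]
width: 21.5
gripper_force: 62.5
```

>>> move_arm --pt "0 0 -7 -0.0152 -0.0277 0 0.01" --pt "0 0 0 0 0 0 0.01" --pt "0 0 0 0 0 0 0.01" --pt "0 0 0 0 0 0 0.01" --pt "0 0 0 0 0 0 0.01"

```text
clock: 39.7
eef_pos: [381.4, -369.6, 89.5]
tool_rot: [-3.139, -0.002, 2.305]
force: [0.8, -0.5, -4.1]
width: 21.0
gripper_force: 62.6
```

```bash
cat > m12.py <<'E'
from h import *
st=telemetry.read_state();e=st['eef_pos'];print(e.round(1),st['tool_rot'].round(3),st['force'].round(1),round(st['width'],1))
for cam in("top","scene"):
    im,W=look(cam); z=W[...,2]; h=e[2]+41.5
    m=(np.hypot(W[...,0]-409,W[...,1]+398)<75)&(abs(z-h)<6)
    if m.sum()>20: print(cam,"head",m.sum(),cv2.minAreaRect(W[m][:,:2].astype(np.float32)),np.median(z[m]).round(1))
    m=(np.hypot(W[...,0]-380,W[...,1]+365)<190)&(z>6)&(z<14)
    P=W[m][:,:2].astype(np.float32)
    print("plate",len(P),cv2.minAreaRect(P))
E
python3 m12.py
```

```text
[ 381.4 -369.6   89.5] [-3.139e+00 -2.000e-03  2.305e+00] [ 0.8 -0.5 -4.1] 21.0
top head 169 ((414.0026550292969, -367.6550598144531), (37.841705322265625, 80.90192413330078), 42.868160247802734) 130.8
plate 1772 ((384.3255310058594, -345.1835632324219), (325.6211242675781, 369.9518737792969), 73.51432037353516)
scene head 562 ((401.4262390136719, -392.3367614746094), (88.74066162109375, 74.45021057128906), 39.25656509399414) 130.2
plate 1582 ((360.35687255859375, -348.9061279296875), (120.5213623046875, 227.83126831054688), 43.13338851928711)
```

>>> move_arm --pt "0 0 0 0 0 -0.03 0.01" --pt "0 0 0 0 0 -0.025 0.01" --pt "0 0 0 0 0 -0.01 0.01" --pt "0 0 0 0 0 -0.004 0.01" --pt "0 0 0 0 0 0 0.01"

```text
clock: 40.3
eef_pos: [381.0, -371.1, 21.0]
tool_rot: [-3.138, -0.001, 2.302]
force: [0.1, -0.8, -3.5]
width: 21.0
gripper_force: 62.4
```

>>> move_arm --pt "0 0 0 0 0 -0.003 0.01" --pt "0 0 0 0 0 -0.001 0.01" --pt "0 0 0 0 0 0 0.01" --pt "0 0 0 0 0 0 0.01"

```text
clock: 40.7
eef_pos: [380.7, -371.5, 17.2]
tool_rot: [-3.138, -0.0, 2.301]
force: [0.1, 0.2, -3.6]
width: 21.0
gripper_force: 62.5
```

>>> move_arm --pt "0 0 0 0.0005 0.0015 0 0.01" --pt "0 0 0 0 0 -0.001 0.01" --pt "0 0 0 0 0 -0.001 0.01" --pt "0 0 0 0 0 0 0.01" --pt "0 0 0 0 0 0 0.01"

```text
clock: 41.2
eef_pos: [381.3, -369.7, 16.5]
tool_rot: [-3.137, 0.0, 2.302]
force: [-3.7, 2.6, 12.0]
width: 21.1
gripper_force: 64.9
```

>>> move_arm --pt "0 0 0 0 0 0 0.03" --pt "0 0 0 0 0 0 0.05" --pt "0 0 0 0 0 0 0.06" --pt "0 0 0 0 0 0 0.06" --pt "0 0 0 0 0 0.01 0.06"

```text
clock: 41.7
eef_pos: [380.3, -369.3, 24.2]
tool_rot: [-3.137, -0.003, 2.302]
force: [0.5, -0.3, 0.1]
width: 59.9
gripper_force: 0.0
```

>>> move_arm --pt "0 0 0 0 0 0.04 0.06" --pt "0 0 0 0 0 0.04 0.0854" --pt "0 0 0 0 0 0.04 0.0854" --pt "0 0 0 0.02 0.04 0.02 0.0854" --pt "0 0 0 0.02 0.04 0.02 0.0854"

```text
clock: 42.2
eef_pos: [421.1, -290.2, 186.8]
tool_rot: [-3.138, 0.001, 2.297]
force: [0.8, -1.7, 0.9]
width: 85.4
gripper_force: 0.0
```

>>> move_arm --pt "0 0 0 0.02 0.045 0 0.0854" --pt "0 0 0 0.02 0.045 0 0.0854" --pt "0 0 0 0.02 0.045 0 0.0854" --pt "0 0 0 0 0 0 0.0854" --pt "0 0 0 0 0 0 0.0854"

```text
clock: 42.7
eef_pos: [481.4, -153.4, 185.5]
tool_rot: [-3.138, -0.0, 2.305]
force: [-0.7, -0.8, -0.3]
width: 85.6
gripper_force: 0.0
```

```bash
python3 m8.py
python3 - <<'E'
from h import *
im,_=look();cv2.imwrite("pics/end.png",im)
E
python3 m6.py|head -4
```

```text
mallet [ 406.232 -399.937   -0.83 ] -47.6 7.165788655046816
head z 57.87481529970967 handle z near/far [np.float64(45.1), np.float64(nan), np.float64(nan)]
1 ('empty', 0)
2 ([array([29.4, 40.1]), array([60.8, 41.2]), np.float64(0.6)], 'top', np.float64(64.3), 'board z', np.float64(22.7), 'tilt deg', array([-0.78, -0.43]), 320)
3 ([array([ 30.1, -36.3]), array([40.8, 60.8]), np.float64(89.6)], 'top', np.float64(64.0), 'board z', np.float64(21.9), 'tilt deg', array([ 0.  , -0.16]), 330)
4 ([array([  30.5, -114.1]), array([40.2, 60.9]), np.float64(89.7)], 'top', np.float64(64.4), 'board z', np.float64(22.3), 'tilt deg', array([-0.03, -0.62]), 349)
  return _methods._mean(a, axis=axis, dtype=dtype,
  ret = ret.dtype.type(ret / rcount)
```

View pics/end.png

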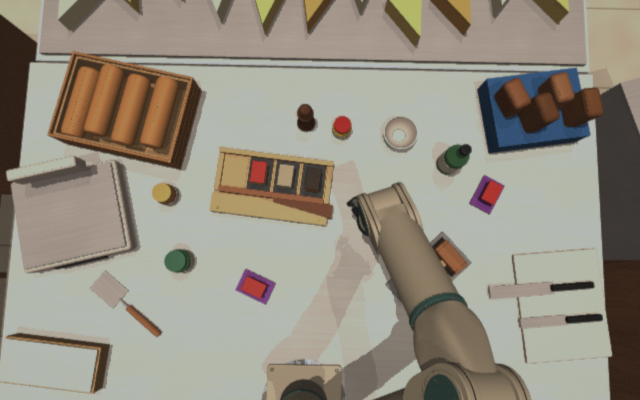

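The three boards and wedge are in place and the bystanders haven't moved. The arm hides the mallet at (440,270), so I'll step aside to check it.

>>> move_arm --pt "0 0 -8 -0.01 0.045 0.02 0.0854" --pt "0 0 -8 -0.01 0.045 0.02 0.0854" --pt "0 0 -8 -0.01 0.045 0.02 0.0854" --pt "0 0 -8 -0.01 0.045 0 0.0854" --pt "0 0 -8 -0.01 0.045 0 0.0854"

```text
clock: 43.35
eef_pos: [431.2, 69.0, 245.3]
tool_rot: [-3.139, -0.0, 1.594]
force: [0.6, 0.1, -0.6]
width: 85.6
gripper_force: 0.0
```

>>> move_arm --pt "0 0 -8 0 0.045 0 0.0854" --pt "0 0 -8 0 0.045 0 0.0854" --pt "0 0 0 0 0.03 0 0.0854" --pt "0 0 0 0 0 0 0.0854" --pt "0 0 0 0 0 0 0.0854"

```text
clock: 43.85
eef_pos: [431.4, 187.6, 244.4]
tool_rot: [-3.137, 0.0, 1.325]
force: [-0.4, -0.6, -0.4]
width: 85.6
gripper_force: 0.0
```

```bash
python3 m8.py
python3 - <<'E'
from h import *
im,_=look();cv2.imwrite("pics/end2.png",cv2.resize(im[140:330,300:480],(568,600),interpolation=cv2.INTER_CUBIC))
E
```

```text
mallet [ 406.217 -400.415   -0.835] -47.8 0.44132310321685636
head z 57.61360173147966 handle z near/far [np.float64(48.0), np.float64(46.1), np.float64(46.0)]
```

View pics/end2.png

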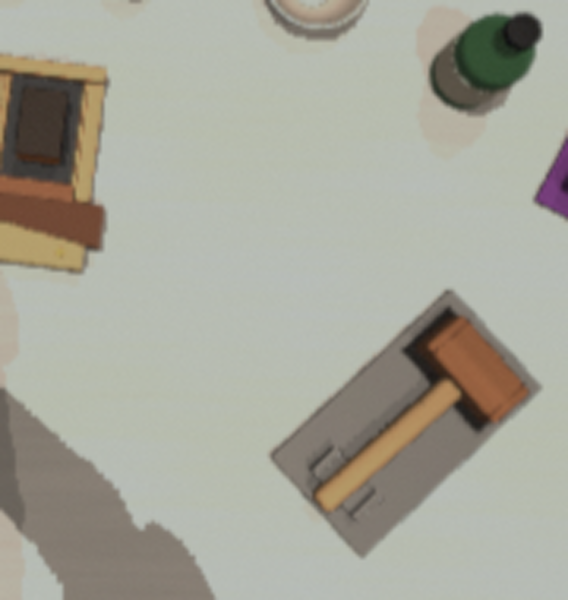

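The mallet lies level in its cradle at (430,415), with the handle in the notch and its pose within about 3 mm of where it started. I'll hand in.

```bash
python3 -c "
from h import *
print(ctrl.finish_job())"
```

```text
the job is handed in; nothing more can be done
None
```

The job is handed in: the gouda, cheddar and pale boards sit square in bays 2–4 (only three were out), the wedge is driven home with the mallet and the keeper bar locked, the mallet is back in its cradle, and the jars, bottle, mill and bowl look unmoved; the wedge tipped once as I laid it and had to be re-gripped.

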